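# Clamp the moisture tins on the tin shaker

## Task

Get the moisture tins ready for shaking: throw the cam lever of the small shaker open and swing its hold-down bar clear, stand every closed tin from the front left of the bench upright on a ring mark of its own on the platform, and swing the bar fully back over them with the lever still open. Then tighten the T-grip adjuster nut until the lever, being closed, first meets firm resistance about halfway, and close the lever over its high point until it snaps down flat, so that the tins are held firmly but not crushed. Leave the brushes, the spatula and the marker where they lie.

Things in the scene. Friction and masses are not known exactly. Their poses are not given: they have to be found in the camera images.
- tin_shaker: small bench shaker with a blue housing, fixed to the bench; origin at bench height under the line of the bar. Its x axis points from its front panel to its back, its y axis along the row of tins, z up. The bar, when swung home, lies along x = 0. Three ring marks on the mat, one under each foot of the bar, at x = 0, y = 108, 34 and -40 mm, are the places for tins. The post on which the bar swings stands at x = 0, y = -125 mm.
- platform (a point): middle of the top of the shaker's rubber-matted platform, 72 mm above the bench, at x = 0, y = 32.5 mm in the shaker's frame, axes as the shaker's; the mat measures 172 mm along x and 256 mm along y
- lever_pivot (a point): pivot of the cam lever, 62 mm above the bench, at x = 0, y = -200 mm in the shaker's frame; its axis runs along the shaker's x. The cam pulls the skewer with nut and bar down: by 2.1 mm at 0.4 rad of the lever, 4.2 mm at 0.6, 6.6 mm at 0.8, 8.5 mm at 1.0, most at the high point (10.0 mm at 1.33) and 9.2 mm at 1.57; under load the frame gives by 1 to 2 mm.
- cam_lever (a joint): angle of the cam lever: 0 = open, standing straight up; 1.57 = closed, lying level and pointing to the shaker's -y. Unloaded it stays where it is left (about 1.5 N at the grip moves it); once the feet press on the lids it takes 3 to 6 N, and past the high point it snaps down by itself.
- lever_grip (a point): point on the lever's black grip, 85 mm from the pivot (the lever ends at 110 mm). The grip is 16 mm wide (along the shaker's x) and 12 mm thick, and may be pinched by its sides from above all along its swing.
- adjuster_nut (a joint): angle of the adjuster nut on top of the post, range 0 to 7; it grows as the nut is turned clockwise seen from above, which lowers the bar by 1.0 mm per radian. It stays where it is left (turning takes about 0.18 N m).
- nut_grip (a point): centre of the nut's T-grip, a level bar 60 mm long, 14 mm thick, 20 mm high, on the axis of the post. Its x axis runs along the bar's length and turns with it.
- swing_bar (a joint): angle of the hold-down bar about the post: 0 = over the platform, pointing to the shaker's +y; it grows as the bar swings to the back (shaker's +x), up to 1.7. It stays where it is left (about 0.6 N at the knob moves it).
- bar_knob (a point): centre of the upright black knob (22 mm across, 26 mm high) on top of the bar, 150 mm from the axis of the post.
- foot_0: one of three round rubber feet (40 mm across) under the bar, 233 mm from the axis of the post, on the bar's line; origin at the centre of its underside. It yields upward into the bar on a spring of 40 N/mm, up to 6 mm, when it presses on a lid.
- foot_1: one of three round rubber feet (40 mm across) under the bar, 159 mm from the axis of the post, on the bar's line; origin at the centre of its underside. It yields upward into the bar on a spring of 40 N/mm, up to 6 mm, when it presses on a lid.
- foot_2: one of three round rubber feet (40 mm across) under the bar, 85 mm from the axis of the post, on the bar's line; origin at the centre of its underside. It yields upward into the bar on a spring of 40 N/mm, up to 6 mm, when it presses on a lid.
- tin_0_mid (a point): centre (half-way up) of a closed aluminium moisture tin, filled: 67 mm across, 44 mm high with its lid, 0.13 to 0.25 kg; z axis up. One of up to three alike; it may be absent.
- tin_0: the same tin, origin at the centre of its underside
- tin_1_mid (a point): centre (half-way up) of a closed aluminium moisture tin, filled: 67 mm across, 44 mm high with its lid, 0.13 to 0.25 kg; z axis up. One of up to three alike; it may be absent.
- tin_1: the same tin, origin at the centre of its underside
- tin_2_mid (a point): centre (half-way up) of a closed aluminium moisture tin, filled: 67 mm across, 44 mm high with its lid, 0.13 to 0.25 kg; z axis up. One of up to three alike; it may be absent.
- tin_2: the same tin, origin at the centre of its underside
- sieve_brush: round sieve brush with a wooden handle, 175 mm, lying on the bench; origin at the centre of its underside. Not part of the job.
- flat_brush: flat brush with a wooden handle, 206 mm, lying on the bench; origin at the centre of its underside. Not part of the job.
- marker: felt marker, 137 mm, lying on the bench; origin at the centre of its underside. Not part of the job.
- spatula: steel spatula with a wooden handle, 227 mm, lying on the bench; origin at the centre of its underside. Not part of the job.
Mind the look-alikes: they are no part of the job. What is shaped like the tin_1 but brown or red is not meant.

How it is judged (in metres and radians):
On the way, in this order (a step that is already met when the one before it is completed fails the run):
1. the cam lever stands open and the bar is swung clear to the back (value of joint cam_lever below 0.3 rad and value of joint swing_bar above 1.1 rad), for 0.2 s.
2. every tin stands upright on a ring mark of the platform, within 20 mm (x of tin_0_mid in the frame of tin_shaker between -0.02 and 0.02 m and z of tin_0_mid in the frame of tin_shaker between 0.088 and 0.1 m and angle between each of tin_0_mid, tin_1_mid, tin_2_mid's own z axis and vertical below 0.1 rad and (y of tin_0_mid in the frame of tin_shaker between 0.088 and 0.128 m or y of tin_0_mid in the frame of tin_shaker between 0.014 and 0.054 m or y of tin_0_mid in the frame of tin_shaker between -0.06 and -0.02 m) and linear speed of each of tin_0, tin_1, tin_2 below 0.02 m/s and x of tin_1_mid in the frame of tin_shaker between -0.02 and 0.02 m and z of tin_1_mid in the frame of tin_shaker between 0.088 and 0.1 m and (y of tin_1_mid in the frame of tin_shaker between 0.088 and 0.128 m or y of tin_1_mid in the frame of tin_shaker between 0.014 and 0.054 m or y of tin_1_mid in the frame of tin_shaker between -0.06 and -0.02 m) and x of tin_2_mid in the frame of tin_shaker between -0.02 and 0.02 m and z of tin_2_mid in the frame of tin_shaker between 0.088 and 0.1 m and (y of tin_2_mid in the frame of tin_shaker between 0.088 and 0.128 m or y of tin_2_mid in the frame of tin_shaker between 0.014 and 0.054 m or y of tin_2_mid in the frame of tin_shaker between -0.06 and -0.02 m)), for 0.2 s.
3. the bar is swung back over the tins with the lever still open (value of joint swing_bar below 0.06 rad and value of joint cam_lever below 0.45 rad), for 0.2 s.
At the end, for the whole second after the job is handed in: Lever beyond 1.48 rad, bar within 0.06 rad of home; every tin upright (0.1 rad) on the mat within 20 mm (along x and y) of a ring mark, pressed by the foot above it with 10 to 50 N (which closing gives when the lever first met the tins at about 0.6 to 0.9 rad) (value of joint cam_lever above 1.48 rad and value of joint swing_bar below 0.06 rad and x of tin_0_mid in the frame of tin_shaker between -0.02 and 0.02 m and z of tin_0_mid in the frame of tin_shaker between 0.088 and 0.1 m and angle between each of tin_0_mid, tin_1_mid, tin_2_mid's own z axis and vertical below 0.1 rad and ((y of tin_0_mid in the frame of tin_shaker between 0.088 and 0.128 m and contact force between foot_0 and tin_0 between 10 and 50 N) or (y of tin_0_mid in the frame of tin_shaker between 0.014 and 0.054 m and contact force between foot_1 and tin_0 between 10 and 50 N) or (y of tin_0_mid in the frame of tin_shaker between -0.06 and -0.02 m and contact force between foot_2 and tin_0 between 10 and 50 N)) and x of tin_1_mid in the frame of tin_shaker between -0.02 and 0.02 m and z of tin_1_mid in the frame of tin_shaker between 0.088 and 0.1 m and ((y of tin_1_mid in the frame of tin_shaker between 0.088 and 0.128 m and contact force between foot_0 and tin_1 between 10 and 50 N) or (y of tin_1_mid in the frame of tin_shaker between 0.014 and 0.054 m and contact force between foot_1 and tin_1 between 10 and 50 N) or (y of tin_1_mid in the frame of tin_shaker between -0.06 and -0.02 m and contact force between foot_2 and tin_1 between 10 and 50 N)) and x of tin_2_mid in the frame of tin_shaker between -0.02 and 0.02 m and z of tin_2_mid in the frame of tin_shaker between 0.088 and 0.1 m and ((y of tin_2_mid in the frame of tin_shaker between 0.088 and 0.128 m and contact force between foot_0 and tin_2 between 10 and 50 N) or (y of tin_2_mid in the frame of tin_shaker between 0.014 and 0.054 m and contact force between foot_1 and tin_2 between 10 and 50 N) or (y of tin_2_mid in the frame of tin_shaker between -0.06 and -0.02 m and contact force between foot_2 and tin_2 between 10 and 50 N))); the robot touches nothing.
It fails at once if a brush, the spatula or the marker was moved by more than 5 cm (distance of any of sieve_brush, flat_brush, marker, spatula from where it was at the start of the episode above 0.05 m).
Of tin_0, tin_1, tin_2 only 2 to 3 are there at a start; the rules pass over those that are not, and their reading is None.
At some moment in a run one of tin_0, tin_1, tin_2 may be knocked a few centimetres aside while the robot is not near it.
Once in a run the grip may slacken for a moment while it holds something.
It also fails if it takes over 210 s, if anything falls off the work surface, if the arm or the gripper's body presses on something with over 40 N, if the wrist force passes 120 N, or if a joint passes its speed limit or range.

## Robot

A 7-joint arm with a two-finger parallel gripper is mounted at the origin on a cart in front of the work surface, level with it; the furniture and walls round the work are solid. World frame = base frame: x ahead of the robot, y to its left, z up, the work surface at z = 0. Lengths are in mm, angles in rad, forces in N, time in s.
With the tool pointing down it reaches from about 350 to 900 mm from the base axis. Payload 7.2 kg.
Tool frame: the origin (TCP) lies at the very end of the fingers, on their centre line; the grasp point (between the pads) lies 19 mm behind it; z points along the fingers, x is the direction in which the jaws open and shut, and the axes are right-handed (so a half turn about z gives the same grasp; the last joint's range is limited). The gripper opens to 88 mm and grips with 3 to 60 N. Pads are 20 mm wide; open, the fingers measure 115 mm over their backs; the gripper's body (75 mm by 178 mm) begins 61 mm behind the grasp point.
Start: joints at [-1.26, 0.411, -0.013, 1.596, 0.006, 1.134, -0.082], TCP at [231.138, 580.693, 222.653] pointing down, gripper open.
Joint ranges: [-2.95, 2.95], [-0.29, 1.99], [-1.47, 1.44], [0.14, 2.54], [-1.03, 4.17], [0.13, 1.85], [-2.86, 2.86]. Speed limits (rad/s): [2.39, 2.39, 3.01, 3.01, 3.14, 3.14, 3.14].

## Interface

Orientations are given as a unit quaternion [x, y, z, w].
In Python, from rig import robot gives the robot as it stands. The module is installed in compiled form; this text tells all that it offers.
- The arm moves only by the tool apply_moves, never from a script. Its argument "deltas" is a list that holds one entry, the list of rows, each a list of 7 numbers: the shift along the tool's x, y, z in mm, then the turn, a rotation vector about the tool's x, y, z in rad, then the opening, from 0 (shut) to 1 (fully open). A call has 1 to 8 rows; each row is the pose to reach, as a shift and turn from the pose measured when the call began, along the tool's axes at that moment; what a row does not reach only later rows make up. A row lasts 1/10 s, in which the tool goes at most 50 mm and 8.59 degrees, less where a joint would pass 70% of its speed; a pose out of reach is approached as far as the arm can. A call with a gripper value outside its range is refused whole. The fingers move at their own pace and stop on an object; "force" is the grip in N (left out, the last holds). Time passes only in rows, so rows that repeat a pose let the fingers close. It gives the time, the measured TCP pose, the force and the opening at its end, in the units of the state.
- robot.sense(): the state, without advancing time (a new reading comes with each control period).
- robot.read_camera(name): name is "scene" or "top"; returns (picture, depth): 420x560x3 uint8, red, green, blue; 420x560 float32, mm along the optical axis (not along the pixel's ray), 0 where there is no reading.
- robot.get_calibration(name): a dict with "fx", "fy", "cx", "cy" (pixels), "cam_to_world" (4x4, takes a point from camera to world coordinates). Camera axes: x right, y down, z forward; pixel columns grow to the right and rows downward; lengths in mm; the calibration is good to about 2 mm. A picture is of the moment at which its call begins. get_calibration takes no time and is no camera call.
- robot.hand_in(): hands the job in, once; it reports no verdict.
Trained networks look in the newest picture that a camera, given by its name, has taken for a name from the list of things; names that differ only in an ending like _2 or _b are one class to them, and where a whole thing is asked for, a point or a joint stands for the part that bears it (a point fixed in the world has none). Each returns a list of dicts, best first, with "confidence" (0 to 1); they miss things now and then, are a little off and sometimes report something else, mostly with a low value. They report only what shows in the picture. A call takes as long as a camera call. They do not tell look-alikes from the thing itself.
- robot.masks_of(target, camera): "pixels" (420x560 bool, what is visible of it) and "bbox" ([centre column, centre row, width, height] in pixels, round what is visible of it).
The state is a dict: "t": time; "joint_pos": joint angles; "qvel": joint speeds; "tau": joint torques, N m; "tcp_pos": TCP position; "ee_rot": TCP orientation; "contact_force": force on the tool from outside, world axes, zero at the start; "moment": the same for the moment, N m; "grip_width": opening from 0.0 (shut) to 1.0 (fully open).
Only numpy, scipy, OpenCV 4.12 (cv2) and the standard library are available. Lean on these libraries where they do the work, as an engineer would, in place of code of your own. Each camera call takes 0.05 s, during which the arm holds its last target. There are 200 camera calls.

## Working session

There is one attempt and no reset: what is moved stays moved. The work goes in short steps, Python scripts to look and compute and a tool call to move; the robot and the scene stay as the last step left them, time stands still between calls to the robot, and variables do not carry over. Pictures are saved under pics/ and viewed, about 12 in all and at most 16, crops included, and the job is handed in when it is done.

Besides the shell and the picture viewer there is one more tool, called after "Request:" as name(argument=value, ...), one argument or row to a line, values as JSON. apply_moves: Moves the arm, as the interface text tells. Its arguments: {"type":"object","properties":{"deltas":{"type":"array","items":{"type":"array","items":{"type":"array","items":{"type":"number"}}}},"force":{"type":"number"}},"required":["deltas"]}

```bash
mkdir -p pics
cat > h.py <<'E'
import numpy as np, cv2
from rig import robot
from scipy.spatial.transform import Rotation as R
def cloud(cam):
    im,d=robot.read_camera(cam); c=robot.get_calibration(cam); T=np.array(c["cam_to_world"])
    v,u=np.mgrid[:420,:560]
    P=np.stack([(u-c["cx"])/c["fx"]*d,(v-c["cy"])/c["fy"]*d,d],-1)@T[:3,:3].T+T[:3,3]
    P[d==0]=np.nan
    return im,P
def save(im,n): cv2.imwrite("pics/"+n,cv2.cvtColor(im,cv2.COLOR_RGB2BGR))
def pose():
    s=robot.sense(); return np.array(s["tcp_pos"]),R.from_quat(s["ee_rot"]),s
E
python3 - <<'E'
from h import *
for cam in ["scene","top"]:
    im,P=cloud(cam); save(cv2.resize(im,(800,600)),cam+"0.png")
    np.savez(cam+"0.npz",im=im,P=P)
    for n in ["tin_0","tin_shaker","cam_lever","bar_knob","nut_grip","marker"]:
        for m in robot.masks_of(n,cam):
            p=P[m["pixels"]]; print(cam,n,round(m["confidence"],2),np.round(m["bbox"]),np.round(np.nanmedian(p,0)),np.round(np.nanmax(p[:,2])),m["pixels"].sum())
p,r,s=pose();print(p,r.as_matrix().round(3),s["t"],s["grip_width"],s["contact_force"])
E
```

```text
scene tin_0 0.81 [223. 230.  15.  18.] [380. 193.  41.] 49.0 257
scene tin_0 0.71 [252. 224.  18.  14.] [491. 174.  43.] 50.0 172
scene tin_0 0.6 [202. 216.  17.  14.] [402. 364.  38.] 48.0 260
scene tin_shaker 0.61 [304. 254. 129.  84.] [ 466. -114.   71.] 177.0 4775
scene cam_lever 0.63 [351. 279.  34.  21.] [ 484. -328.   68.] 76.0 150
scene cam_lever 0.47 [222. 235.  17.  14.] [380. 192.  41.] 49.0 249
scene bar_knob 0.89 [295. 233.  69.  40.] [475. -64. 138.] 177.0 691
scene nut_grip 0.75 [321. 237.  23.  10.] [ 480. -193.  164.] 177.0 188
scene marker 0.52 [347. 322.  28.  29.] [ 384. -386.   15.] 23.0 200
top tin_0 0.94 [147. 173.  19.  20.] [649. 525.  43.] 55.0 325
top tin_0 0.88 [240. 253.  20.  22.] [390. 206.  44.] 55.0 326
top tin_0 0.69 [248. 218.  19.  20.] [504. 179.  44.] 55.0 305
top tin_0 0.68 [188. 244.  21.  20.] [408. 379.  44.] 57.0 300
top tin_0 0.53 [320. 224.  83.  16.] [485. -47. 140.] 182.0 905
top tin_shaker 0.81 [341. 229. 144.  63.] [479. -50.  73.] 184.0 5429
top cam_lever 0.69 [412. 256.  14.  36.] [ 399. -381.   14.] 27.0 224
top cam_lever 0.56 [397. 223.  35.   7.] [ 486. -313.   69.] 82.0 169
top bar_knob 0.71 [397. 226.  32.  10.] [ 486. -322.   68.] 82.0 207
top bar_knob 0.58 [320. 224.  82.  14.] [485. -50. 140.] 182.0 875
top nut_grip 0.54 [364. 223.  22.  10.] [ 484. -186.  172.] 184.0 125
top marker 0.54 [411. 256.  11.  37.] [ 392. -381.   15.] 27.0 172
[231.17296193 580.69517514 222.68164395] [[ 0.37   0.929  0.   ]
 [ 0.929 -0.37   0.   ]
 [ 0.     0.    -1.   ]] 0.7 1.0022405933869831 [-0.32779321 -0.20025826 -0.43252806]
```

View pics/scene0.png

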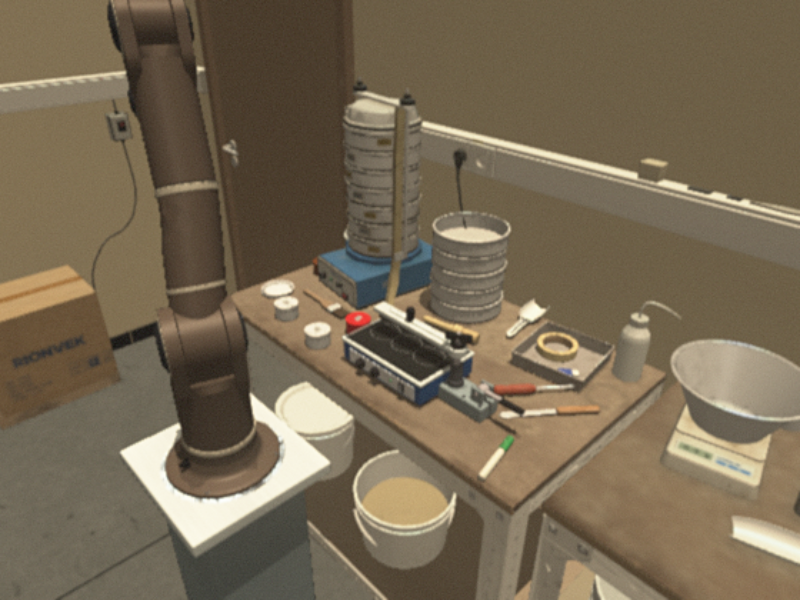

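View pics/top0.png

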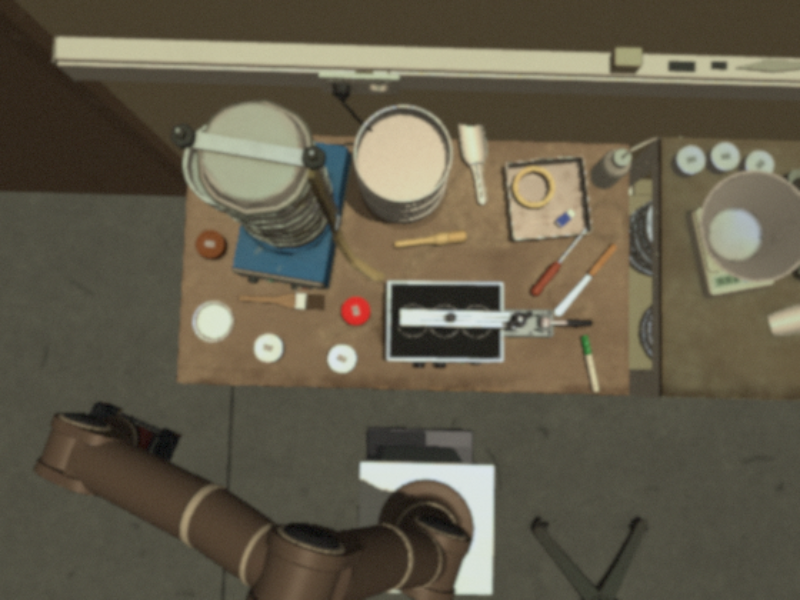

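Top view (800x600 scale): two bare-aluminium/white lidded tins at (268,348) and (342,358), look-alikes red (355,311) and brown (210,244), and a flat pale dish (212,321). The two light tins at the front left fit the description. I'll confirm with a crop and measure the geometry.

Run:
```python
from h import *
D=np.load("top0.npz"); im,P=D["im"],D["P"]
c1=cv2.resize(im[160:280,125:275],(750,600),interpolation=cv2.INTER_CUBIC); c2=cv2.resize(im[190:260,265:425],(800,350),interpolation=cv2.INTER_CUBIC)
save(np.vstack([cv2.resize(c1[150:],(800,480))[:330],c2[:270]]),"crop1.png")
v,u=np.mgrid[:420,:560]
Z=P[...,2]
# mat: dark pixels z 60..90
reg=(u>262)&(u<360)&(v>190)&(v<262)
mat=reg&(im.max(-1)<60)&(abs(Z-75)<14)
pts=P[mat][:,:2].astype(np.float32); print("mat",mat.sum(),cv2.minAreaRect(pts), np.nanmedian(Z[mat]), np.percentile(pts,[1,99],axis=0))
# all dark incl. shape
hous=(u>262)&(u<360)&(v>190)&(v<262)&(abs(Z-75)<14); print("hous",cv2.minAreaRect(P[hous][:,:2].astype(np.float32)),np.percentile(P[hous][:,:2],[1,99],axis=0))
bar=(u>270)&(u<380)&(v>205)&(v<245)&(Z>115)
q=P[bar]; print("bar",np.median(q,0),cv2.fitLine(q[:,:2].astype(np.float32),cv2.DIST_HUBER,0,.01,.01).ravel(),q.min(0),q.max(0))
kn=(u>300)&(u<330)&(v>210)&(v<235)&(Z>150); 
if kn.any(): print("knob",np.mean(P[kn],0),np.percentile(P[kn],[2,98],axis=0))
nu=(u>340)&(u<385)&(v>205)&(v<240)&(Z>158); q=P[nu]; print("nut",q.mean(0),cv2.minAreaRect(q[:,:2].astype(np.float32)),np.percentile(q[:,2],[5,50,95]))
lv=(u>378)&(u<420)&(v>212)&(v<236)&(Z>50); q=P[lv]; print("lever",q.mean(0),cv2.minAreaRect(q[:,:2].astype(np.float32)),np.percentile(q,[2,98],axis=0))
print("grid bar z");
for (cu,cv_) in [(188,244),(240,253),(248,218),(147,173),(148,225)]:
    m=((u-cu)**2+(v-cv_)**2<15**2)&(Z>34)&(Z<60); q=P[m]; print("tin",cu,cv_,m.sum(),cv2.minEnclosingCircle(q[:,:2].astype(np.float32)),q.mean(0),np.median(q[:,2]),im[cv_-3:cv_+3,cu-9:cu-5].mean((0,1)))
m=(u>245)&(u<320)&(v>70)&(v<160); q=P[m]; q=q[q[:,2]>60]; print("sieve",np.percentile(q,[1,99],axis=0))
D=np.load("scene0.npz"); im,P=D["im"],D["P"]; Z=P[...,2]
for n,(a,b,c,d),z0 in [("t1",(215,245,220,245),30),("t2",(190,215,205,228),30),("nut",(308,336,228,250),158),("knob",(278,300,210,235),150)]:
    m=(u>a)&(u<b)&(v>c)&(v<d)&(Z>z0); q=P[m]; print("S",n,m.sum(),q.mean(0).round(),np.percentile(q,[2,98],axis=0).round())
```

```text
mat 2396 ((484.4346923828125, -31.98998260498047), (161.78585815429688, 245.48428344726562), 0.5149539709091187) 72.36047883286278 [[ 404.37782135 -151.9689888 ]
 [ 563.43511047   88.91361046]]
hous ((483.076904296875, -30.012191772460938), (186.4910430908203, 268.76776123046875), 0.8548730611801147) [[ 391.43039581 -162.04233441]
 [ 574.29848643  102.01660671]]
bar [484.53763281 -71.36821807 140.47029114] [ 4.4309511e-03 -9.9999017e-01  4.8459625e+02 -6.9373627e+01] [ 465.3818492  -216.46111167  119.21191978] [503.8266195   71.75506532 183.50805618]
knob [484.51498551 -36.44735525 171.52252098] [[475.22756876 -47.38585817 152.53361832]
 [494.29756949 -23.04845707 179.8058131 ]]
nut [ 485.31283882 -186.86766318  173.46577457] ((487.9990539550781, -185.86758422851562), (25.353464126586914, 58.49694061279297), 34.07010269165039) [161.18042137 174.19821493 181.70112428]
lever [ 486.74307343 -302.22953002   69.34583781] ((489.86181640625, -312.6376953125), (47.64284133911133, 116.9039306640625), 1.283463478088379) [[ 467.67553615 -368.28027539   56.06583048]
 [ 507.63550009 -255.56791444
[... 642 characters left out ...]
74693618 527.5514579   43.31023095] 43.320113764718826 [122.58333333  75.79166667  44.16666667]
tin 148 225 0 ((0.0, 0.0), 0.0) [nan nan nan] nan [217.04166667 225.33333333 199.91666667]
sieve [[721.94159948 -31.37576758  67.93271616]
 [971.52413769 181.91925887 254.91692328]]
S t1 234 [397. 175.  46.] [[360.  76.  32.]
 [480. 233.  72.]]
S t2 157 [407. 373.  42.] [[378. 346.  31.]
 [439. 407.  47.]]
S nut 130 [ 482. -192.  168.] [[ 469. -216.  158.]
 [ 500. -166.  177.]]
S knob 49 [482. -42. 165.] [[473. -50. 152.]
 [493. -32. 176.]]<stdin>:21: RuntimeWarning: Mean of empty slice.
  ret = um.true_divide(
  return _methods._mean(a, axis=axis, dtype=dtype,
  ret = ret.dtype.type(ret / rcount)
```

View pics/crop1.png

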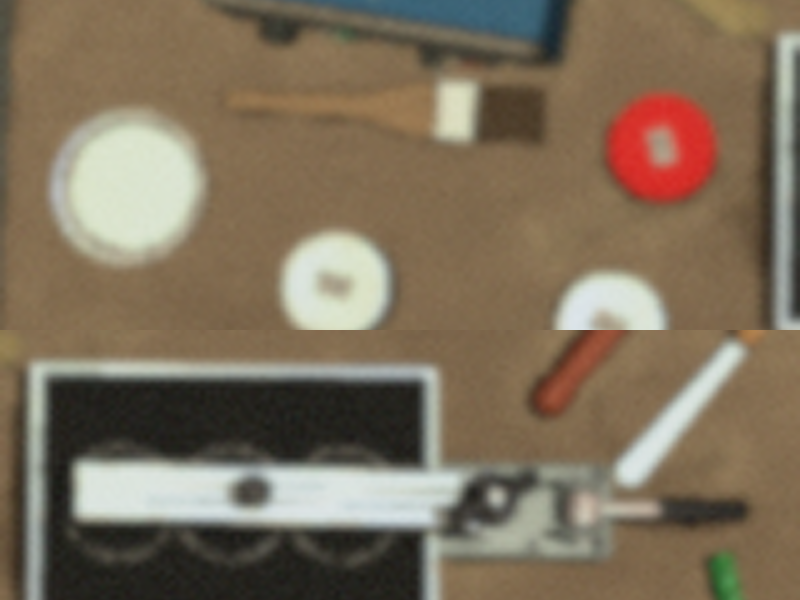

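The crop confirms two light aluminium tins: A at world (410,380) and B at (391,208). The red one, the brown one and the white dish are not meant. The shaker origin is about (485,-64) with yaw near 0, and the lever is closed with its grip near (486,-349,62). Moving toward the lever.

Request:
apply_moves(
  deltas=[
    [[-298,225,-77,0,0,1.19,1],[-298,225,-77,0,0,1.19,1],[-298,225,-77,0,0,1.19,1],[-298,225,-77,0,0,1.19,1],[-298,225,-77,0,0,1.19,1],[-298,225,-77,0,0,1.19,1],[-298,225,-77,0,0,1.19,1],[-298,225,-77,0,0,1.19,1]],
  ],
  force=20,
)

```text
t: 1.5
tcp_pos: [330.8, 217.4, 300.6]
ee_rot: [1.0, -0.003, 0.0, -0.001]
contact_force: [-0.5, 0.4, 0.5]
grip_width: 1.002
```

Request:
apply_moves(
  deltas=[
    [[110,385,0,0,0,0,1],[110,385,0,0,0,0,1],[110,385,0,0,0,0,1],[110,385,0,0,0,0,1],[110,385,0,0,0,0,1],[110,385,0,0,0,0,1],[110,385,0,0,0,0,0.5],[110,385,0,0,0,0,0.5]],
  ],
)

```text
t: 2.3
tcp_pos: [437.3, -166.9, 300.9]
ee_rot: [1.0, -0.003, 0.002, -0.001]
contact_force: [1.4, -0.2, 0.6]
grip_width: 0.856
```

Request:
apply_moves(
  deltas=[
    [[45,178,110,0,0,0,0.5],[45,178,110,0,0,0,0.5],[45,178,110,0,0,0,0.5],[45,178,180,0,0,0,0.5],[45,178,180,0,0,0,0.5],[45,178,180,0,0,0,0.5],[45,178,180,0,0,0,0.5]],
  ],
)

```text
t: 3.0
tcp_pos: [480.4, -345.0, 118.9]
ee_rot: [1.0, -0.004, -0.0, -0.002]
contact_force: [-0.0, 0.4, -0.2]
grip_width: 0.498
```

Run:
```python
from h import *
im,P=cloud("scene"); save(cv2.resize(im[190:330,240:427],(800,600),interpolation=cv2.INTER_CUBIC),"s1.png")
p,r,s=pose();print(p,r.as_matrix().round(3),s["t"],s["grip_width"],s["contact_force"],s["joint_pos"])
```

```text
[ 481.4006922  -344.74233613  120.87771737] [[ 1.    -0.007  0.002]
 [-0.007 -1.     0.003]
 [ 0.002 -0.003 -1.   ]] 3.05 0.5026877089488115 [-0.01127028 -0.64058801  0.74283287] [-0.04267753  0.58272035  0.83208753  1.8247232  -0.52112803  0.96732938
  1.00713236]
```

View pics/s1.png

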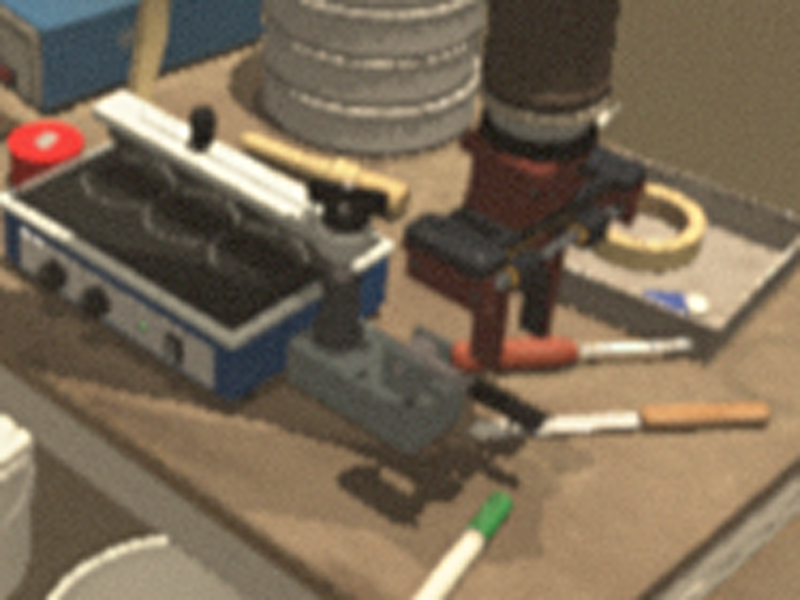

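The gripper straddles the line of the lever grip, crop (510,400), which lies level. Descending and pinching.

Request:
apply_moves(
  deltas=[
    [[5,4,40,0,0,0,0.5],[5,4,76,0,0,0,0.5],[5,4,76,0,0,0,0.5],[5,4,76,0,0,0,0.1],[5,4,76,0,0,0,0.1],[5,4,76,0,0,0,0.1],[5,4,76,0,0,0,0.1],[5,4,76,0,0,0,0.1]],
  ],
  force=15,
)

```text
t: 3.85
tcp_pos: [488.2, -348.9, 46.2]
ee_rot: [1.0, -0.003, 0.003, -0.001]
contact_force: [3.3, -0.1, 3.4]
grip_width: 0.181
```

Request:
apply_moves(
  deltas=[
    [[0,-1,-10,0,0,0,0.1],[0,-4,-24,0,0,0,0.1],[0,-11,-41,0,0,0,0.1],[0,-23,-57,0,0,0,0.1],[0,-38,-70,0,0,0,0.1],[0,-56,-79,0,0,0,0.1],[0,-72,-83,0,0,0,0.1],[0,-81,-84,0,0,0,0.1]],
  ],
)

```text
t: 4.65
tcp_pos: [487.3, -268.5, 132.1]
ee_rot: [1.0, -0.003, 0.003, -0.0]
contact_force: [-2.5, -4.6, 2.6]
grip_width: 0.185
```

Request:
apply_moves(
  deltas=[
    [[0,-2,0,0,0,0,0.1],[0,-2,0,0,0,0,0.1]],
  ],
)

```text
t: 4.85
tcp_pos: [487.1, -265.7, 132.6]
ee_rot: [1.0, -0.003, 0.003, -0.001]
contact_force: [0.1, 0.6, 2.8]
grip_width: 0.184
```

Request:
apply_moves(
  deltas=[
    [[0,0,0,0,0,0,0.6],[0,0,0,0,0,0,0.6],[0,0,0,0,0,0,0.6],[0,0,-50,0,0,0,0.6],[0,0,-100,0,0,0,0.6],[0,0,-110,0,0,0,0.6],[0,0,-110,0,0,0,0.6]],
  ],
)

```text
t: 5.55
tcp_pos: [487.3, -266.5, 244.1]
ee_rot: [1.0, -0.003, 0.004, -0.0]
contact_force: [-0.5, 0.9, -0.4]
grip_width: 0.597
```

```bash
cat > m.py <<'E'
from h import *
v,u=np.mgrid[:420,:560]
def box(P,lo,hi):
    return ((P>lo)&(P<hi)).all(-1)
def rep(n,q):
    if len(q)<5: print(n,len(q)); return
    print(n,len(q),"mean",q.mean(0).round(1),"p5",np.percentile(q,5,axis=0).round(1),"p95",np.percentile(q,95,axis=0).round(1))
E
python3 - <<'E'
from m import *
for cam in ["scene","top"]:
    im,P=cloud(cam)
    rep(cam+" knob",P[box(P,[465,-65,155],[505,-15,205])])
    rep(cam+" bar",P[box(P,[465,-30,125],[505,60,160])])
    rep(cam+" nut",P[box(P,[445,-235,160],[525,-150,205])])
    rep(cam+" lever",P[box(P,[470,-320,120],[505,-240,200])])
    save(cv2.resize(im[190:330,240:427],(800,600),interpolation=cv2.INTER_CUBIC),"s2%s.png"%cam)
p,r,s=pose();print(p,s["t"],s["grip_width"],s["contact_force"],s["joint_pos"])
E
```

```text
scene knob 55 mean [481.3 -42.2 172.4] p5 [474.3 -49.  158.2] p95 [490.4 -33.5 182.3]
scene bar 195 mean [477.3  16.4 145.1] p5 [466.4 -26.6 130. ] p95 [498.4  57.2 152.7]
scene nut 162 mean [ 481.3 -191.9  174.6] p5 [ 469.1 -214.2  162.3] p95 [ 495.7 -168.4  184.7]
scene lever 72 mean [ 483.2 -277.9  148.3] p5 [ 478.4 -283.1  123.1] p95 [ 490.5 -270.8  170.4]
top knob 50 mean [484.3 -38.2 175.1] p5 [474.3 -56.3 155.6] p95 [493.7 -22.8 185.3]
top bar 325 mean [484.3  14.7 148. ] p5 [468.3 -26.2 140.5] p95 [500.6  55.5 154.9]
top nut 132 mean [ 484.9 -187.   176.8] p5 [ 470.5 -208.3  161.1] p95 [ 499.1 -164.1  187.7]
top lever 17 mean [ 486.9 -267.9  134.9] p5 [ 481.1 -270.3  121.1] p95 [ 493.  -265.3  148.6]
[ 486.16967613 -265.25300439  241.39569431] 5.65 0.6029621819668062 [-0.00109912 -0.17732702  0.12140176] [-0.32364455  0.38199521  0.98009463  1.79376197 -0.35082109  1.1494525
  0.76334895]
```

View pics/s2scene.png

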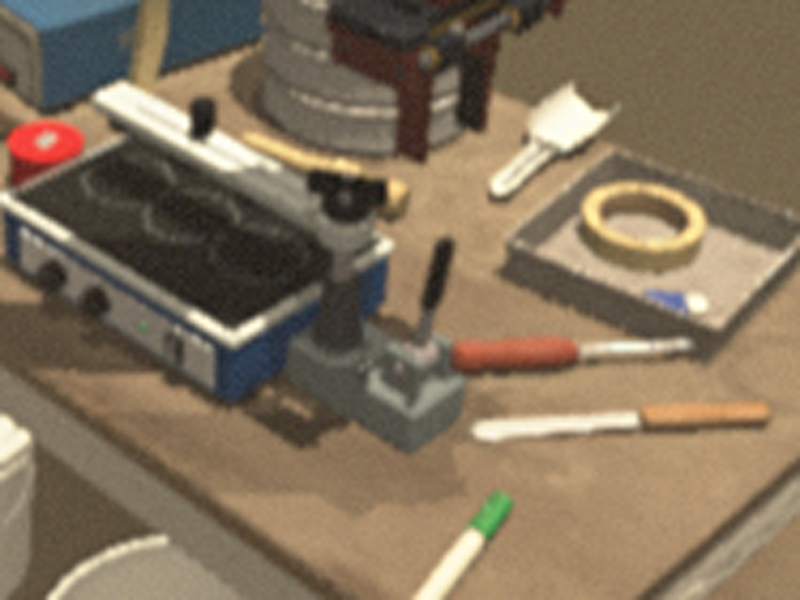

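Request:
apply_moves(
  deltas=[
    [[-1,-226,0,0,0,0,0.6],[-1,-226,0,0,0,0,0.6],[-1,-226,0,0,0,0,0.6],[-1,-226,0,0,0,0,0.6],[-1,-226,20,0,0,0,0.6],[-1,-226,50,0,0,0,0.6],[-1,-226,82,0,0,0,0.6],[-1,-226,82,0,0,0,0.6]],
  ],
)

```text
t: 6.45
tcp_pos: [483.2, -38.5, 155.5]
ee_rot: [1.0, -0.003, -0.002, -0.0]
contact_force: [-0.5, -0.2, 0.3]
grip_width: 0.6
```

Request:
apply_moves(
  deltas=[
    [[0,0,0,0,0,0,0.1],[0,0,0,0,0,0,0.1],[0,0,0,0,0,0,0.1],[0,0,0,0,0,0,0.1]],
  ],
)

```text
t: 6.85
tcp_pos: [483.9, -38.6, 156.4]
ee_rot: [1.0, -0.003, -0.001, -0.0]
contact_force: [0.2, -0.4, 0.3]
grip_width: 0.273
```

Request:
apply_moves(
  deltas=[
    [[0,0,0,0,0,0,0.1],[18,1,0,0,0,0.12,0.1],[37,4.7,0,0,0,0.25,0.1],[55.6,10.7,0,0,0,0.38,0.1],[72,18.4,0,0,0,0.5,0.1],[87,28,0,0,0,0.62,0.1],[101,39,0,0,0,0.74,0.1],[107.7,45.6,0,0,0,0.8,0.1]],
  ],
)

```text
t: 7.65
tcp_pos: [593.3, -84.1, 156.5]
ee_rot: [0.919, -0.394, -0.001, -0.001]
contact_force: [2.5, 3.9, 1.4]
grip_width: 0.245
```

Request:
apply_moves(
  deltas=[
    [[18,1,0,0,0,0.12,0.1],[37,4.7,0,0,0,0.25,0.1],[55.6,10.7,0,0,0,0.38,0.1],[72,18.4,0,0,0,0.5,0.1],[72,18.4,0,0,0,0.5,0.1],[72,18.4,0,0,0,0.5,0.5],[72,18.4,0,0,0,0.5,0.5],[72,18.4,-60,0,0,0.5,0.5]],
  ],
)

```text
t: 8.45
tcp_pos: [627.0, -146.1, 201.5]
ee_rot: [0.794, -0.608, -0.006, 0.001]
contact_force: [1.1, 0.4, 0.5]
grip_width: 0.476
```

```bash
cat >> m.py <<'E'
def to(x,y,z,yaw=0.):
    """tool-frame delta from here to tool-down pose, tool x axis at world angle yaw"""
    p,r,s=pose(); d=r.inv().apply(np.array([x,y,z])-p)
    t=r.inv()*(R.from_euler("z",yaw)*R.from_euler("x",np.pi)); print("delta",d.round(1),t.as_rotvec().round(3),"at",p.round(1),"t",s["t"])
def tins():
    for cam in ["top","scene"]:
        im,P=cloud(cam)
        for m in robot.masks_of("tin_0",cam):
            k=m["pixels"]&(P[...,2]>20); q=P[k]
            if len(q)<20: continue
            c,rad=cv2.minEnclosingCircle(q[:,:2].astype(np.float32)); print(cam,round(m["confidence"],2),np.round(m["bbox"][:2]),"circ",np.round(c),round(rad),"z95",np.percentile(q[:,2],90).round(),"rgb",np.median(im[k],0),"n",len(q))
E
python3 - <<'E'
from m import *
tins(); to(391,208,150)
E
```

```text
top 0.78 [188. 244.] circ [410. 379.] 34 z95 48.0 rgb [222. 228. 208.] n 331
top 0.72 [151. 171.] circ [651. 528.] 34 z95 48.0 rgb [128.  78.  45.] n 337
top 0.64 [251. 218.] circ [503. 178.] 33 z95 49.0 rgb [212.  52.  45.] n 287
top 0.56 [238. 248.] circ [406. 210.] 24 z95 49.0 rgb [143. 134. 117.] n 103
scene 0.74 [201. 216.] circ [409. 379.] 37 z95 46.0 rgb [226.5 210.5 178. ] n 190
scene 0.65 [251. 223.] circ [489. 159.] 60 z95 46.0 rgb [221.  62.  56.] n 181
scene 0.58 [223. 232.] circ [392. 204.] 37 z95 45.0 rgb [142. 128. 109.] n 227
delta [-406.5  138.2   58.1] [-0.003  0.    -1.308] at [ 630.  -148.7  207.6] t 8.65
```

Request:
apply_moves(
  deltas=[
    [[-406,138,0,0,0,-1.308,0.5],[-406,138,0,0,0,-1.308,0.5],[-406,138,0,0,0,-1.308,0.5],[-406,138,0,0,0,-1.308,0.5],[-406,138,0,0,0,-1.308,1],[-406,138,0,0,0,-1.308,1],[-406,138,0,0,0,-1.308,1],[-406,138,0,0,0,-1.308,1]],
  ],
)

```text
t: 9.45
tcp_pos: [404.9, 185.1, 207.2]
ee_rot: [0.999, -0.051, -0.0, -0.001]
contact_force: [-0.4, 1.4, -0.3]
grip_width: 0.829
```

Request:
apply_moves(
  deltas=[
    [[0,0,50,0,0,0,1],[0,0,50,0,0,0,1]],
  ],
)

```text
t: 9.65
tcp_pos: [399.0, 188.8, 153.6]
ee_rot: [0.999, -0.044, -0.003, 0.001]
contact_force: [0.6, -1.4, -1.3]
grip_width: 0.986
```

Run:
```python
from m import *
to(391,208,22)
```

```text
delta [ -8.9 -18.7 131.6] [ 0.002  0.007 -0.089] at [399.  188.8 153.6] t 9.65
```

Request:
apply_moves(
  deltas=[
    [[-9,-19,30,0,0,-0.089,1],[-9,-19,60,0,0,-0.089,1],[-9,-19,60,0,0,-0.089,1],[-9,-19,90,0,0,-0.089,1],[-9,-19,125,0,0,-0.089,1],[-9,-19,143,0,0,-0.089,1],[-9,-19,143,0,0,-0.089,1]],
  ],
)

```text
t: 10.35
tcp_pos: [391.8, 206.1, 10.8]
ee_rot: [1.0, -0.002, -0.004, 0.002]
contact_force: [0.6, -0.4, 0.4]
grip_width: 1.003
```

Request:
apply_moves(
  deltas=[
    [[0,0,0,0,0,0,0.6],[0,0,0,0,0,0,0.6],[0,0,0,0,0,0,0.6],[0,0,0,0,0,0,0.6]],
  ],
  force=30,
)

```text
t: 10.75
tcp_pos: [392.2, 206.4, 11.9]
ee_rot: [1.0, -0.002, -0.003, 0.001]
contact_force: [-3.6, -1.8, 11.2]
grip_width: 0.748
```

Request:
apply_moves(
  deltas=[
    [[0,0,-30,0,0,0,0.6],[0,0,-75,0,0,0,0.6],[0,0,-120,0,0,0,0.6],[0,0,-120,0,0,0,0.6]],
  ],
)

```text
t: 11.15
tcp_pos: [395.4, 208.1, 136.3]
ee_rot: [1.0, -0.002, -0.001, -0.002]
contact_force: [-0.5, 0.8, -2.5]
grip_width: 0.746
```

Request:
apply_moves(
  deltas=[
    [[15,38,0,0,0,0,0.6],[31,80,0,0,0,0,0.6],[47,120,0,0,0,0,0.6],[62,160,0,0,0,0,0.6],[78,200,0,0,0,0,0.6],[93,237,0,0,0,0,0.6],[93,237,0,0,0,0,0.6],[93,237,0,0,0,0,0.6]],
  ],
)

```text
t: 11.95
tcp_pos: [486.8, -30.4, 134.8]
ee_rot: [1.0, -0.004, -0.001, -0.002]
contact_force: [-0.2, 0.1, -3.0]
grip_width: 0.745
```

Run:
```python
from m import *
im,P=cloud("scene"); save(cv2.resize(im[190:330,180:367],(800,600),interpolation=cv2.INTER_CUBIC),"s3.png")
to(485,-31,84); print(pose()[2]["grip_width"],pose()[2]["contact_force"])
rep("tin",P[box(P,[430,-90,100],[540,30,165])])
```

```text
delta [-1.4  2.2 50.7] [-0.004  0.003 -0.005] at [486.6 -29.  134.7] t 12.0
0.7470018214136712 [ 0.34144578  0.27718659 -2.82030047]
tin 227 mean [470.8 -47.3 147.1] p5 [444.9 -62.5 125.8] p95 [510.7 -22.7 164.5]
```

View pics/s3.png

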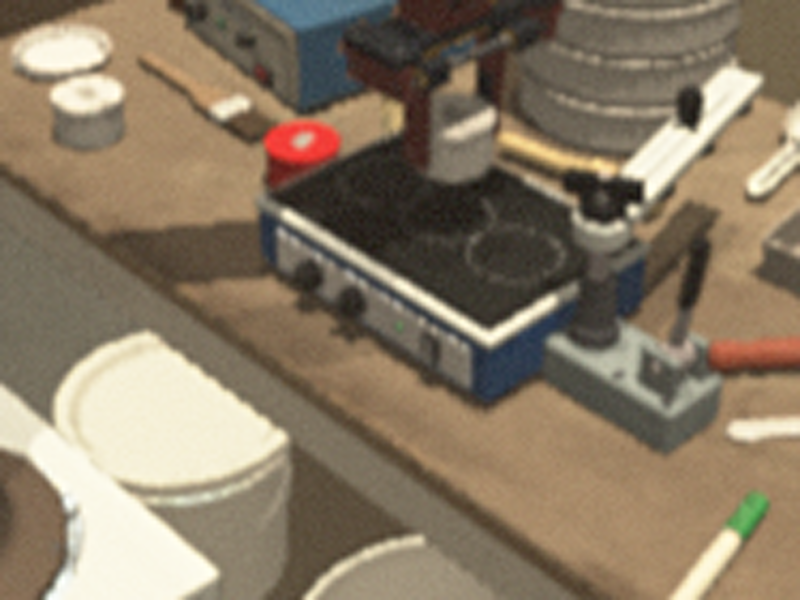

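Tin B is held upright above the platform, crop (460,140), and the bar is swung to the back. Lowering it onto the middle ring.

Request:
apply_moves(
  deltas=[
    [[-1,2,20,0,0,0,0.6],[-1,2,38,0,0,0,0.6],[-1,2,46,0,0,0,0.6],[-1,2,50,0,0,0,0.6],[-1,2,51,0,0,0,0.6],[-1,2,51,0,0,0,0.6]],
  ],
)

```text
t: 12.6
tcp_pos: [485.5, -29.9, 84.1]
ee_rot: [1.0, -0.002, -0.002, -0.003]
contact_force: [-0.5, 0.8, -2.3]
grip_width: 0.747
```

Request:
apply_moves(
  deltas=[
    [[0,0,0,0,0,0,1],[0,0,0,0,0,0,1],[0,0,0,0,0,0,1],[0,0,0,0,0,0,1],[0,0,-30,0,0,0,1],[0,0,-75,0,0,0,1],[0,0,-85,0,0,0,1],[0,0,-85,0,0,0,1]],
  ],
)

```text
t: 13.4
tcp_pos: [486.8, -30.0, 170.4]
ee_rot: [1.0, -0.002, -0.0, -0.003]
contact_force: [0.1, -0.6, -0.6]
grip_width: 1.003
```

Request:
apply_moves(
  deltas=[
    [[-75,-380,0,0,0,0,1],[-75,-380,0,0,0,0,1],[-75,-380,0,0,0,0,1],[-75,-380,0,0,0,0,1],[-75,-380,0,0,0,0,1],[-75,-380,0,0,0,0,1],[-75,-380,0,0,0,0,1],[-75,-380,0,0,0,0,1]],
  ],
)

```text
t: 14.2
tcp_pos: [410.8, 353.3, 170.9]
ee_rot: [1.0, -0.0, -0.001, -0.003]
contact_force: [0.5, -0.2, 0.0]
grip_width: 1.001
```

Run:
```python
from m import *
tins(); to(410,380,11)
```

```text
top 0.74 [147. 170.] circ [653. 528.] 35 z95 48.0 rgb [124.   75.5  43. ] n 334
top 0.59 [249. 218.] circ [503. 178.] 33 z95 49.0 rgb [215.  52.  45.] n 294
top 0.53 [312. 235.] circ [453. -29.] 33 z95 121.0 rgb [219. 228. 226.] n 329
scene 0.74 [201. 216.] circ [410. 377.] 37 z95 46.0 rgb [125.5 115.5 100. ] n 184
scene 0.64 [253. 225.] circ [472. 152.] 74 z95 46.0 rgb [232.   62.   56.5] n 172
scene 0.55 [278. 234.] circ [477.  -4.] 73 z95 117.0 rgb [161. 147. 127.] n 371
delta [ -2.  -29.3 160.2] [-0.004  0.001 -0.001] at [412.1 350.1 171. ] t 14.4
```

Tin B now reads (453,-29): it was knocked about 3 cm toward the front after I placed it. I'll place tin A first, then mend B.

Request:
apply_moves(
  deltas=[
    [[-2,-28,40,0,0,0,1],[-2,-28,85,0,0,0,1],[-2,-28,130,0,0,0,1],[-2,-28,159,0,0,0,1],[-2,-28,159,0,0,0,1]],
  ],
)

```text
t: 14.9
tcp_pos: [408.4, 374.7, 8.5]
ee_rot: [1.0, -0.002, -0.003, 0.001]
contact_force: [0.3, -0.8, -0.0]
grip_width: 1.004
```

Request:
apply_moves(
  deltas=[
    [[0,0,0,0,0,0,0.6],[0,0,0,0,0,0,0.6],[0,0,0,0,0,0,0.6],[0,0,0,0,0,0,0.6],[0,0,-40,0,0,0,0.6],[0,0,-85,0,0,0,0.6],[0,0,-125,0,0,0,0.6],[0,0,-125,0,0,0,0.6]],
  ],
)

```text
t: 15.7
tcp_pos: [411.6, 376.7, 138.6]
ee_rot: [1.0, -0.002, -0.0, -0.002]
contact_force: [-0.7, -0.6, -1.1]
grip_width: 0.749
```

Run:
```python
from m import *
to(485,43,136); print(pose()[2]["grip_width"],pose()[2]["contact_force"])
```

```text
delta [ 74.9 333.4   1.1] [-0.004  0.001 -0.004] at [411.6 376.7 138.6] t 15.7
0.7485087476192411 [-0.66160398 -0.55909118 -1.13259981]
```

Request:
apply_moves(
  deltas=[
    [[9,42,0,0,0,0,0.6],[19,85,0,0,0,0,0.6],[30,130,0,0,0,0,0.6],[40,175,0,0,0,0,0.6],[50,220,0,0,0,0,0.6],[60,265,0,0,0,0,0.6],[70,305,0,0,0,0,0.6],[75,335,0,0,0,0,0.6]],
  ],
)

```text
t: 16.5
tcp_pos: [485.1, 39.0, 137.0]
ee_rot: [1.0, -0.003, -0.0, -0.002]
contact_force: [-0.1, 0.4, -1.2]
grip_width: 0.746
```

Run:
```python
from m import *
to(485,41,85); print(pose()[2]["grip_width"],pose()[2]["contact_force"])
im,P=cloud("scene")
m=box(P,[430,-20,95],[540,90,185]); rep("tin",P[m])
```

```text
delta [-0.1 -1.8 52. ] [-0.005  0.    -0.006] at [485.1  39.  137. ] t 16.5
0.7455013361147478 [-0.12830274  0.41361066 -1.23415013]
tin 414 mean [475.1  25.1 154.7] p5 [440.9 -10.2 115. ] p95 [520.1  54.6 177.1]
```

Request:
apply_moves(
  deltas=[
    [[0,-3,20,0,0,0,0.6],[0,-3,38,0,0,0,0.6],[0,-3,48,0,0,0,0.6],[0,-3,53,0,0,0,0.6],[0,-3,54,0,0,0,0.6],[0,-3,54,0,0,0,0.6]],
  ],
)

```text
t: 17.15
tcp_pos: [485.8, 37.7, 83.7]
ee_rot: [1.0, -0.005, 0.001, -0.001]
contact_force: [-0.0, 1.1, -1.3]
grip_width: 0.748
```

Request:
apply_moves(
  deltas=[
    [[0,0,0,0,0,0,1],[0,0,0,0,0,0,1],[0,0,0,0,0,0,1],[0,0,0,0,0,0,1],[0,0,-40,0,0,0,1],[0,0,-80,0,0,0,1],[0,-40,-90,0,0,0,1],[-20,-80,-90,0,0,0,1]],
  ],
)

```text
t: 17.95
tcp_pos: [469.4, 118.3, 176.3]
ee_rot: [1.0, -0.007, 0.004, -0.002]
contact_force: [-0.3, 0.5, -0.5]
grip_width: 0.999
```

Request:
apply_moves(
  deltas=[
    [[-20,-120,0,0,0,0,1],[-20,-120,0,0,0,0,1],[-20,-120,0,0,0,0,1]],
  ],
)

```text
t: 18.25
tcp_pos: [449.6, 243.6, 176.7]
ee_rot: [1.0, -0.004, 0.003, -0.003]
contact_force: [0.2, -0.6, -0.2]
grip_width: 0.999
```

Run:
```python
from m import *
tins()
im,P=cloud("top"); save(cv2.resize(im[160:280,200:360],(800,600),interpolation=cv2.INTER_CUBIC),"t4.png")
to(453,-30,160)
```

```text
top 0.63 [312. 234.] circ [456. -31.] 36 z95 121.0 rgb [218. 226. 224.] n 349
top 0.61 [148. 171.] circ [653. 528.] 35 z95 48.0 rgb [123.  75.  43.] n 321
top 0.56 [248. 220.] circ [503. 178.] 34 z95 49.0 rgb [213.  51.  44.] n 316
scene 0.9 [279. 235.] circ [452. -32.] 35 z95 117.0 rgb [148.5 138.  119. ] n 336
scene 0.63 [250. 224.] circ [501. 179.] 38 z95 46.0 rgb [231.  62.  56.] n 166
scene 0.48 [273. 226.] circ [466.  27.] 53 z95 117.0 rgb [234.5 223.5 188.5] n 220
delta [  5.5 267.3  15.7] [-0.004 -0.007 -0.014] at [451.1 237.3 176.8] t 18.5
```

View pics/t4.png

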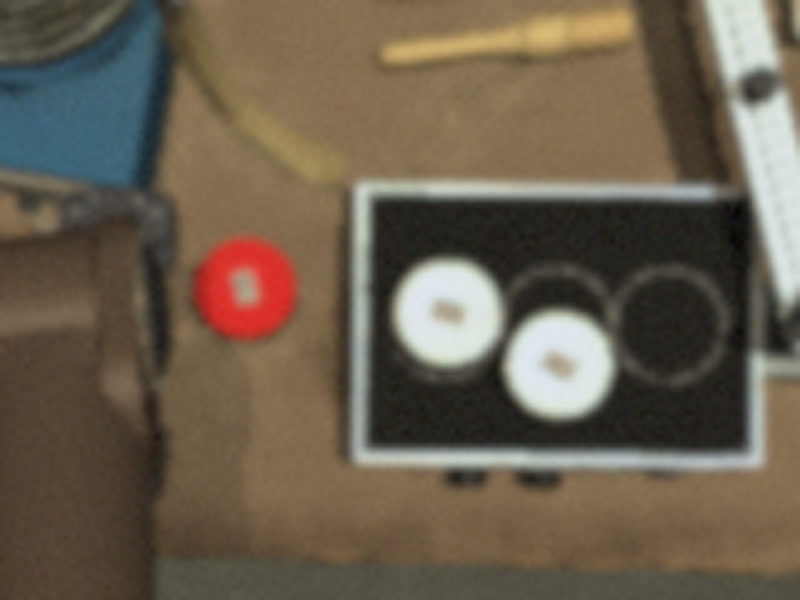

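Request:
apply_moves(
  deltas=[
    [[4,267,5,0,0,0,1],[4,267,5,0,0,0,1],[4,267,5,0,0,0,1],[4,267,5,0,0,0,1],[4,267,5,0,0,0,1],[4,267,5,0,0,0,1],[4,267,20,0,0,0,1],[4,267,20,0,0,0,1]],
  ],
)

```text
t: 19.3
tcp_pos: [450.1, -32.0, 154.9]
ee_rot: [1.0, -0.01, 0.003, -0.002]
contact_force: [0.6, -0.7, 0.5]
grip_width: 1.003
```

Run:
```python
from m import *
D=robot.read_camera("top"); im,P=cloud("top")
m=box(P,[425,-20,95],[545,110,130])&(im.min(-1)>150); q=P[m]
if len(q)>20: print("A",cv2.minEnclosingCircle(q[:,:2].astype(np.float32)),q.mean(0),len(q))
to(454,-30,83)
```

```text
A ((506.5600891113281, 39.66522979736328), 18.917728424072266) [507.43139652  39.13085735 114.96185408] 58
delta [ 2.5 -0.6 72.8] [-0.004 -0.007 -0.017] at [451.  -30.8 155.8] t 19.4
```

Request:
apply_moves(
  deltas=[
    [[3,0,30,0,0,-0.015,1],[3,0,60,0,0,-0.015,1],[3,0,73,0,0,-0.015,1],[3,0,73,0,0,-0.015,1],[3,0,73,0,0,-0.015,0.6],[3,0,73,0,0,-0.015,0.6],[3,0,73,0,0,-0.015,0.6],[3,0,73,0,0,-0.015,0.6]],
  ],
)

```text
t: 20.2
tcp_pos: [455.0, -30.3, 83.7]
ee_rot: [1.0, -0.001, 0.004, -0.002]
contact_force: [-1.4, 0.6, 7.1]
grip_width: 0.75
```

Request:
apply_moves(
  deltas=[
    [[0,0,-6,0,0,0,0.6],[0,1,-12,0,0,0,0.6],[8,1,-12,0,0,0,0.6],[18,2,-12,0,0,0,0.6],[28,2,-12,0,0,0,0.6],[32,2,-12,0,0,0,0.6],[32,2,-12,0,0,0,0.6]],
  ],
)

```text
t: 20.9
tcp_pos: [487.6, -32.7, 95.6]
ee_rot: [1.0, -0.001, 0.004, -0.002]
contact_force: [-1.1, 0.8, -3.2]
grip_width: 0.747
```

Run:
```python
from m import *
to(485,-31,84); print(pose()[2]["grip_width"],pose()[2]["contact_force"])
```

```text
delta [-2.7 -1.6 11.6] [-0.004 -0.008 -0.001] at [487.6 -32.7  95.6] t 20.9
0.7468414123866627 [-1.09424875  0.82631662 -3.16323915]
```

Request:
apply_moves(
  deltas=[
    [[-3,-1,6,0,0,0,0.6],[-3,-1,11,0,0,0,0.6],[-3,-1,12,0,0,0,0.6],[-3,-1,12,0,0,0,1],[-3,-1,12,0,0,0,1],[-3,-1,12,0,0,0,1],[-3,-1,12,0,0,0,1],[-3,-1,-30,0,0,0,1]],
  ],
)

```text
t: 21.7
tcp_pos: [481.7, -31.4, 123.0]
ee_rot: [1.0, -0.0, 0.0, -0.001]
contact_force: [1.9, 0.4, 1.6]
grip_width: 1.0
```

Request:
apply_moves(
  deltas=[
    [[0,0,-50,0,0,0,1],[0,0,-100,0,0,0,1],[-50,-100,-110,0,0,0,1],[-50,-160,-110,0,0,0,1],[-50,-160,-110,0,0,0,1],[-50,-160,-110,0,0,0,1]],
  ],
)

```text
t: 22.3
tcp_pos: [430.3, 132.8, 233.4]
ee_rot: [1.0, 0.002, 0.0, -0.002]
contact_force: [0.5, -0.4, 0.3]
grip_width: 1.0
```

Run:
```python
from m import *
im,P=cloud("top"); save(cv2.resize(im[160:280,250:410],(800,600),interpolation=cv2.INTER_CUBIC),"t5.png")
w=(im.min(-1)>140)
for n,lo,hi in [("A",[430,8,95],[545,90,135]),("B",[430,-75,95],[545,6,135])]:
    q=P[box(P,lo,hi)&w]; print(n,cv2.minEnclosingCircle(q[:,:2].astype(np.float32)),q.mean(0),len(q))
rep("knob",P[box(P,[595,-190,160],[665,-110,195])])
rep("nut",P[box(P,[445,-235,160],[525,-150,205])])
im,P=cloud("scene"); w=(im.min(-1)>100)
for n,lo,hi in [("A",[430,8,105],[545,90,125]),("B",[430,-75,105],[545,6,125])]:
    q=P[box(P,lo,hi)&w]; print(n,cv2.minEnclosingCircle(q[:,:2].astype(np.float32)),q.mean(0),len(q))
# feet / bar underside height
rep("barfeet",P[box(P,[540,-190,90],[760,-80,165])])
to(628,-147,206,-1.28)
```

```text
A ((486.09686279296875, 42.56754684448242), 33.1295166015625) [485.86197693  42.63015089 116.06078781] 335
B ((483.59832763671875, -31.185386657714844), 33.25252151489258) [483.51115199 -30.7696083  116.10696166] 330
knob 43 mean [ 628.2 -148.   179.9] p5 [ 619.9 -156.2  165.7] p95 [ 637.4 -139.7  186.4]
nut 127 mean [ 485.7 -187.2  176.7] p5 [ 471.2 -209.1  161.4] p95 [ 500.7 -164.7  188.3]
A ((484.9667663574219, 44.28019332885742), 37.30770492553711) [482.11438777  39.40990697 115.07326402] 180
B ((482.3173522949219, -32.61317825317383), 35.55351257324219) [479.98387164 -34.6607224  115.00959138] 201
barfeet 370 mean [ 632.9 -154.6  147. ] p5 [ 551.4 -183.4  131.9] p95 [ 727.  -120.   153.1]
delta [195.6 280.5  26.5] [-3.000e-03  1.000e-03  1.286e+00] at [430.7 132.3 233.3] t 22.4
```

View pics/t5.png

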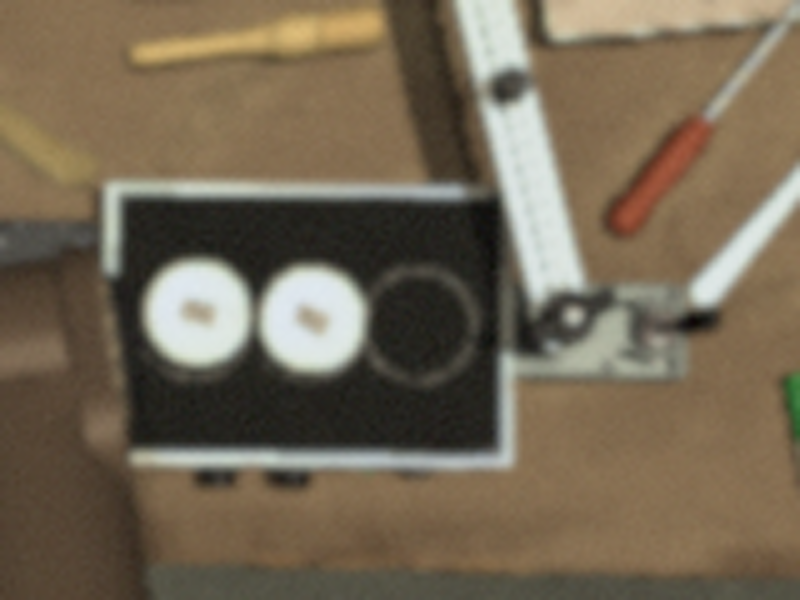

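Both tins sit on their rings: A at shaker (1,107) and B at (-1,33). Crop pixels are (197,312) and (312,318). Now back to the knob, crop (510,85), to swing the bar home.

Request:
apply_moves(
  deltas=[
    [[195,280,0,0,0,1.286,0.6],[195,280,0,0,0,1.286,0.6],[195,280,0,0,0,1.286,0.6],[195,280,0,0,0,1.286,0.6],[195,280,0,0,0,1.286,0.6],[195,280,0,0,0,1.286,0.6],[195,280,0,0,0,1.286,0.6],[195,280,0,0,0,1.286,0.6]],
  ],
)

```text
t: 23.2
tcp_pos: [627.5, -154.6, 232.3]
ee_rot: [0.821, -0.571, 0.001, 0.0]
contact_force: [0.0, 0.1, -0.1]
grip_width: 0.601
```

Run:
```python
from m import *
to(628,-147,158,-1.28)
```

```text
delta [-7.  -3.1 74.3] [-0.    -0.002  0.065] at [ 627.5 -154.6  232.3] t 23.2
```

Request:
apply_moves(
  deltas=[
    [[-7,-3,10,0,0,0.065,0.6],[-7,-3,30,0,0,0.065,0.6],[-7,-3,60,0,0,0.065,0.6],[-7,-3,74,0,0,0.065,0.6],[-7,-3,74,0,0,0.065,0.1],[-7,-3,74,0,0,0.065,0.1],[-7,-3,74,0,0,0.065,0.1],[-7,-3,74,0,0,0.065,0.1]],
  ],
  force=15,
)

```text
t: 24.0
tcp_pos: [628.5, -147.6, 159.6]
ee_rot: [0.802, -0.597, 0.002, 0.0]
contact_force: [0.4, 0.5, 0.4]
grip_width: 0.277
```

Request:
apply_moves(
  deltas=[
    [[0,0,0,0,0,0,0.1],[0,0,0,0,0,0,0.1]],
  ],
)

```text
t: 24.2
tcp_pos: [628.5, -147.4, 159.7]
ee_rot: [0.802, -0.597, 0.002, -0.0]
contact_force: [-0.0, -0.4, -1.5]
grip_width: 0.245
```

Request:
apply_moves(
  deltas=[
    [[-18,1,0,0,0,-0.12,0.1],[-37,4.7,0,0,0,-0.25,0.1],[-55.6,10.7,0,0,0,-0.38,0.1],[-72,18.4,0,0,0,-0.5,0.1],[-87,28,0,0,0,-0.62,0.1],[-101,39,0,0,0,-0.74,0.1],[-107.7,45.6,0,0,0,-0.8,0.1],[-107.7,45.6,0,0,0,-0.8,0.1]],
  ],
)

```text
t: 25.0
tcp_pos: [553.3, -56.6, 159.7]
ee_rot: [0.972, -0.236, 0.001, -0.0]
contact_force: [0.3, -0.4, -3.4]
grip_width: 0.249
```

Run:
```python
from m import *
p,r,s=pose(); print(np.arctan2(p[0]-485,p[1]+189.3),np.hypot(p[0]-485,p[1]+189.3),s["grip_width"],s["contact_force"])
to(484,-39.3,159)
im,P=cloud("scene"); save(cv2.resize(im[190:330,210:397],(800,600),interpolation=cv2.INTER_CUBIC),"s6.png")
```

```text
0.47511750071080594 149.27377265066107 0.24900006117426335 [ 0.2710611  -0.38135283 -3.36401215]
delta [-69.5  16.5   0.5] [-0.    -0.003 -0.477] at [553.3 -56.6 159.7] t 25.0
```

View pics/s6.png

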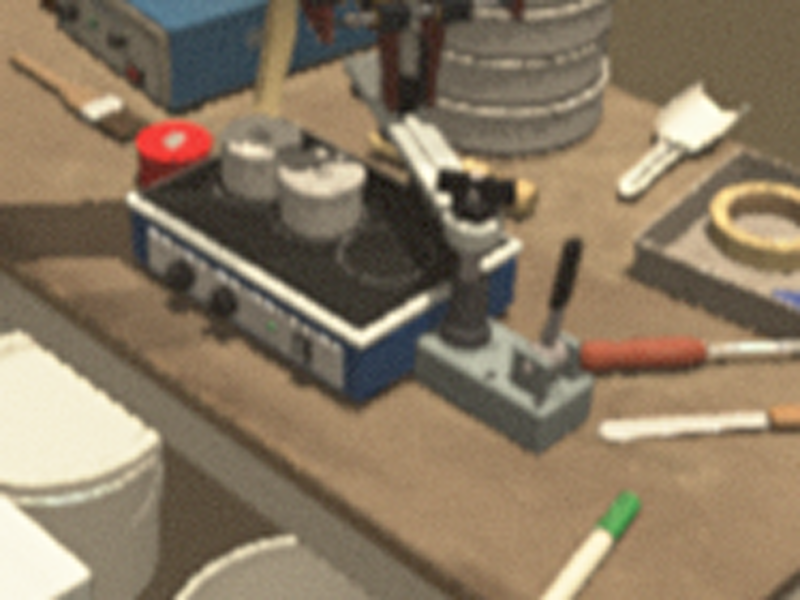

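Tins stand in place, crop (260,155) and (320,185), with the bar halfway home. Continuing the swing.

Request:
apply_moves(
  deltas=[
    [[-18,1,0,0,0,-0.12,0.1],[-37,4.7,0,0,0,-0.25,0.1],[-55.6,10.7,0,0,0,-0.38,0.1],[-69,16.4,0,0,0,-0.475,0.1],[-70,16.4,0,0,0,-0.475,0.1],[-70,16.4,0,0,0,-0.475,0.1]],
  ],
)

```text
t: 25.65
tcp_pos: [484.5, -40.1, 159.6]
ee_rot: [1.0, -0.005, 0.002, 0.001]
contact_force: [0.2, -5.3, -2.6]
grip_width: 0.247
```

Request:
apply_moves(
  deltas=[
    [[-1,0,0,0,0,0,0.1],[-1,0,0,0,0,0,0.1],[-1,0,0,0,0,0,0.6],[-1,0,0,0,0,0,0.6],[0,0,0,0,0,0,0.6],[0,0,-40,0,0,0,0.6],[0,0,-80,0,0,0,0.6],[0,0,-80,0,0,0,0.6]],
  ],
)

```text
t: 26.45
tcp_pos: [486.8, -40.7, 243.6]
ee_rot: [1.0, -0.005, 0.005, 0.0]
contact_force: [-0.7, -0.5, -0.3]
grip_width: 0.601
```

Run:
```python
from m import *
p,r,s=pose(); print(p)
im,P=cloud("scene"); 
rep("nut",P[box(P,[445,-235,160],[525,-150,205])])
rep("knob",P[box(P,[465,-65,155],[505,-15,185])])
m=box(P,[465,-30,130],[505,70,160]); q=P[m]; rep("bar",q); print(cv2.fitLine(q[:,:2].astype(np.float32),cv2.DIST_HUBER,0,.01,.01).ravel())
save(cv2.resize(im[210:280,265:358],(800,600),interpolation=cv2.INTER_CUBIC),"s7.png")
q=P[box(P,[445,-235,166],[525,-150,205])]; print("nutrect",cv2.minAreaRect(q[:,:2].astype(np.float32)))
```

```text
[486.76508083 -40.70236937 243.64266047]
nut 165 mean [ 481.1 -192.5  174.6] p5 [ 468.4 -214.6  162.6] p95 [ 496.  -168.5  184.8]
knob 54 mean [479.5 -42.8 172.5] p5 [473.  -49.5 158.2] p95 [488.  -34.9 183.4]
bar 183 mean [477.5  20.6 145.9] p5 [465.8 -24.4 134.7] p95 [497.   64.7 151.6]
[7.4371703e-02 9.9723059e-01 4.7490256e+02 1.7556719e+01]
nutrect ((483.6376953125, -191.2421875), (18.308609008789062, 58.05538558959961), 29.287986755371094)
```

View pics/s7.png

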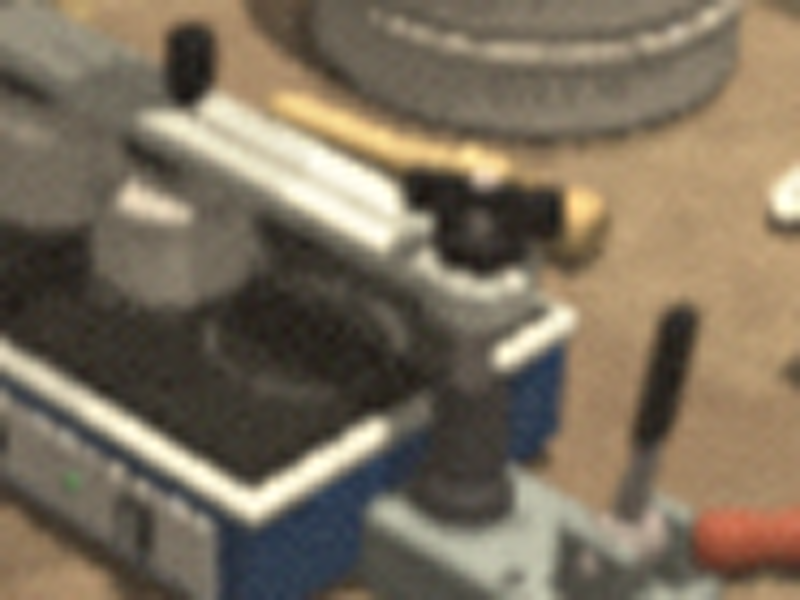

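Bar is home: the knob was released at x=484.5, the same as at the start. Now a trial throw of the lever to find where it first meets resistance.

Request:
apply_moves(
  deltas=[
    [[1,226,0,0,0,0,0.5],[1,226,0,0,0,0,0.5],[1,226,0,0,0,0,0.5],[1,226,0,0,0,0,0.5],[1,226,0,0,0,0,0.5],[1,226,0,0,0,0,0.5],[1,226,50,0,0,0,0.5]],
  ],
)

```text
t: 27.2
tcp_pos: [487.4, -268.4, 194.3]
ee_rot: [1.0, -0.006, 0.007, 0.001]
contact_force: [0.5, -0.5, -0.4]
grip_width: 0.496
```

Run:
```python
from m import *
to(487.5,-268,132)
```

```text
delta [-0.8 -0.5 62.3] [ 0.002 -0.015 -0.011] at [ 487.4 -268.4  194.3] t 27.2
```

Request:
apply_moves(
  deltas=[
    [[0,0,30,0,-0.015,-0.011,0.5],[0,0,62,0,-0.015,-0.011,0.5],[0,0,62,0,-0.015,-0.011,0.5],[0,0,62,0,-0.015,-0.011,0.1],[0,0,62,0,-0.015,-0.011,0.1],[0,0,62,0,-0.015,-0.011,0.1],[0,0,62,0,-0.015,-0.011,0.1],[0,0,62,0,-0.015,-0.011,0.1]],
  ],
  force=15,
)

```text
t: 28.0
tcp_pos: [487.3, -268.8, 133.4]
ee_rot: [1.0, -0.001, -0.0, 0.001]
contact_force: [-4.7, 1.4, 7.1]
grip_width: 0.177
```

Request:
apply_moves(
  deltas=[
    [[0,7,0.5,0,0,0,0.1],[0,13,2,0,0,0,0.1],[0,22,4,0,0,0,0.1],[0,26,5.5,0,0,0,0.1],[0,30,7,0,0,0,0.1]],
  ],
)

```text
t: 28.5
tcp_pos: [487.4, -298.6, 126.6]
ee_rot: [1.0, -0.0, -0.0, 0.0]
contact_force: [-0.7, 3.9, 2.5]
grip_width: 0.178
```

Request:
apply_moves(
  deltas=[
    [[0,4,2,0,0,0,0.1],[0,8,4,0,0,0,0.1]],
  ],
)

```text
t: 28.7
tcp_pos: [487.6, -307.0, 122.8]
ee_rot: [1.0, -0.0, -0.0, 0.001]
contact_force: [-0.7, 3.2, 3.9]
grip_width: 0.177
```

Request:
apply_moves(
  deltas=[
    [[0,4,2.3,0,0,0,0.1],[0,7.7,4.7,0,0,0,0.1]],
  ],
)

```text
t: 28.9
tcp_pos: [487.7, -315.3, 118.0]
ee_rot: [1.0, -0.0, 0.0, 0.001]
contact_force: [-0.7, 2.6, 4.8]
grip_width: 0.183
```

Request:
apply_moves(
  deltas=[
    [[0,3.6,2.7,0,0,0,0.1],[0,7.2,5.4,0,0,0,0.1]],
  ],
)

```text
t: 29.1
tcp_pos: [487.8, -323.1, 112.5]
ee_rot: [1.0, -0.0, 0.0, 0.001]
contact_force: [-0.4, 2.9, 4.4]
grip_width: 0.18
```

Request:
apply_moves(
  deltas=[
    [[0,3.3,3,0,0,0,0.1],[0,6.6,6.1,0,0,0,0.1]],
  ],
)

```text
t: 29.3
tcp_pos: [487.9, -330.4, 106.3]
ee_rot: [1.0, -0.0, 0.0, 0.001]
contact_force: [0.1, 1.7, 4.6]
grip_width: 0.177
```

Request:
apply_moves(
  deltas=[
    [[0,3,3.4,0,0,0,0.1],[0,5.9,6.8,0,0,0,0.1]],
  ],
)

```text
t: 29.5
tcp_pos: [488.0, -337.0, 99.4]
ee_rot: [1.0, -0.0, 0.001, 0.002]
contact_force: [0.3, 1.2, 4.5]
grip_width: 0.178
```

Request:
apply_moves(
  deltas=[
    [[0,2.6,3.6,0,0,0,0.1],[0,5.2,7.3,0,0,0,0.1]],
  ],
)

```text
t: 29.7
tcp_pos: [488.1, -342.9, 91.9]
ee_rot: [1.0, -0.0, 0.001, 0.002]
contact_force: [-0.5, 1.5, 5.2]
grip_width: 0.184
```

Request:
apply_moves(
  deltas=[
    [[0,2.2,4,0,0,0,0.1],[0,4.5,7.8,0,0,0,0.1]],
  ],
)

```text
t: 29.9
tcp_pos: [488.2, -348.0, 83.9]
ee_rot: [1.0, -0.001, 0.001, 0.002]
contact_force: [-0.7, -0.2, 5.0]
grip_width: 0.178
```

Request:
apply_moves(
  deltas=[
    [[0,1.8,4.1,0,0,0,0.1],[0,3.7,8.2,0,0,0,0.1]],
  ],
)

```text
t: 30.1
tcp_pos: [488.3, -352.4, 75.5]
ee_rot: [1.0, -0.001, 0.001, 0.003]
contact_force: [0.1, 0.3, 5.2]
grip_width: 0.181
```

Run:
```python
from m import *
p,r,s=pose(); g=p+r.apply([0,0,-19])-np.array([487,-264,62]); print(np.arctan2(-g[1],g[2]),np.hypot(g[1],g[2]),s["contact_force"])
for cam in ["scene","top"]:
    im,P=cloud(cam); rep("bar",P[box(P,[465,-20,125],[505,60,160])]);
```

```text
1.2178827525276417 94.1309650159336 [0.1005604  0.283461   5.22971321]
bar 145 mean [477.9  20.2 137.4] p5 [465.7 -15.5 128. ] p95 [497.7  56.1 143.4]
bar 278 mean [482.5  20.9 139.3] p5 [466.6 -14.5 132.8] p95 [498.5  55.7 146.4]
```

No contact was felt up to 1.2 rad: tangential force stayed steady at about 4.7 N, and the bar dropped about 9 mm. So the gap exceeds about 9.5 mm and the nut must come down about 3 rad. I'll bring the lever back to about 0.8, release it, and go to the nut.

Request:
apply_moves(
  deltas=[
    [[0,-2,-5,0,0,0,0.1],[0,-4.4,-10.2,0,0,0,0.1],[0,-9.1,-18.3,0,0,0,0.1],[0,-14.6,-26,0,0,0,0.1],[0,-20.8,-33,0,0,0,0.1],[0,-20.8,-33,0,0,0,0.6],[0,-20.8,-33,0,0,0,0.6],[0,-20.8,-33,0,0,0,0.6]],
  ],
)

```text
t: 31.0
tcp_pos: [488.2, -332.2, 108.5]
ee_rot: [1.0, -0.001, 0.001, 0.003]
contact_force: [1.2, -0.7, 0.1]
grip_width: 0.412
```

Request:
apply_moves(
  deltas=[
    [[0,0,-50,0,0,0,0.5],[0,0,-100,0,0,0,0.5],[0,0,-120,0,0,0,0.5],[0,0,-120,0,0,0,0.5]],
  ],
)

```text
t: 31.4
tcp_pos: [488.8, -333.3, 231.8]
ee_rot: [1.0, -0.002, 0.004, 0.005]
contact_force: [0.5, 0.5, 0.1]
grip_width: 0.5
```

Run:
```python
from m import *
for cam in ["scene","top"]:
    im,P=cloud(cam); m=box(P,[445,-232,158],[525,-148,200]); q=P[m]; print(cam,len(q),q.mean(0).round(1),cv2.minAreaRect(q[:,:2].astype(np.float32)),np.percentile(q[:,2],[50,80,95]).round())
    d=m&(im.max(-1)<70); q=P[d]; print("dark",len(q),q.mean(0),cv2.minAreaRect(q[:,:2].astype(np.float32)),np.percentile(q[:,2],[20,50,80]).round()); C=np.cov(q[:,:2].T); w,V=np.linalg.eigh(C); print(w,V[:,1],np.degrees(np.arctan2(V[1,1],V[0,1])))
    q=P[box(P,[470,-380,85],[505,-250,160])]; rep("lever",q)
save(cv2.resize(im[200:240,340:394],(800,592),interpolation=cv2.INTER_CUBIC),"t8.png")
to(485.5,-189.3,200,0.57)
```

```text
scene 140 [ 481.6 -191.9  170.8] ((479.9501037597656, -191.73916625976562), (24.020784378051758, 60.47941970825195), 32.27215576171875) [172. 177. 180.]
dark 95 [ 480.77526782 -192.98743828  169.11368114] ((477.33599853515625, -193.6065673828125), (16.672035217285156, 55.226070404052734), 27.078659057617188) [163. 169. 175.]
[  9.20994963 248.64897066] [-0.45665662  0.88964304] 117.17157476608453
lever 85 mean [ 483.3 -314.5  120. ] p5 [ 477.9 -337.9   89.5] p95 [ 492.  -286.1  144.2]
top 107 [ 484.9 -187.3  174.5] ((485.0595703125, -187.5286102294922), (30.905996322631836, 55.46955490112305), 46.89166259765625) [176. 180. 183.]
dark 93 [ 484.89695678 -188.16366265  175.02334102] ((485.23529052734375, -188.30758666992188), (29.941364288330078, 54.62501907348633), 8.459975242614746) [169. 177. 180.]
[ 36.27583807 266.59245043] [-0.47385825  0.88060113] 118.28503681067956
lever 80 mean [ 487.4 -305.2  115.2] p5 [ 479.9 -326.6   89.4] p95 [ 494.9 -281.3  136.9]
delta [  -2.7 -142.3   27.3] [ 0.007 -0.001 -0.573] at [ 487.7 -331.5  228.2] t 31.5
```

View pics/t8.png

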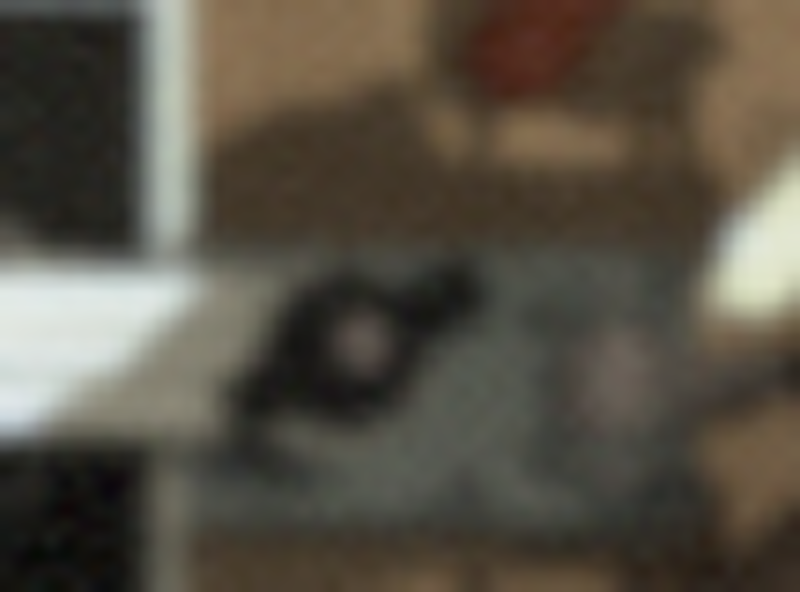

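The T-grip, crop (360,340), lies at about 118° with its boss on the axis near (485,-189) and its top near z=180. I'll pinch it across its thickness with a tool yaw of 0.49.

Request:
apply_moves(
  deltas=[
    [[-2.5,-142.5,0,0,0,-0.49,0.6],[-2.5,-142.5,0,0,0,-0.49,0.6],[-2.5,-142.5,0,0,0,-0.49,0.6],[-2.5,-142.5,0,0,0,-0.49,0.6],[-2.5,-142.5,20,0,0,-0.49,0.6],[-2.5,-142.5,20,0,0,-0.49,0.6]],
  ],
)

```text
t: 32.1
tcp_pos: [483.9, -187.7, 204.4]
ee_rot: [0.97, 0.242, -0.002, 0.003]
contact_force: [0.3, 0.4, -0.8]
grip_width: 0.598
```

Run:
```python
from m import *
to(485,-189,165,0.49); print(pose()[2]["joint_pos"])
```

```text
delta [ 0.5  1.5 39.4] [ 0.004  0.005 -0.002] at [ 483.9 -187.7  204.4] t 32.1
[-0.45395572  0.33423466  0.91942063  1.91642534 -0.30056312  1.03736598
  1.0821922 ]
```

Request:
apply_moves(
  deltas=[
    [[1,1,20,0,0,0,0.6],[1,1,39,0,0,0,0.6],[1,1,39,0,0,0,0.6],[1,1,39,0,0,0,0.1],[1,1,39,0,0,0,0.1],[1,1,39,0,0,0,0.1],[1,1,39,0,0,0,0.1],[1,1,39,0,0,0,0.1]],
  ],
  force=40,
)

```text
t: 32.9
tcp_pos: [485.4, -188.3, 165.8]
ee_rot: [0.97, 0.242, -0.001, 0.003]
contact_force: [0.5, -0.8, 0.0]
grip_width: 0.179
```

Request:
apply_moves(
  deltas=[
    [[0,0,0,0,0,0,0.1],[0,0,0.1,0,0,0.14,0.1],[0,0,0.3,0,0,0.28,0.1],[0,0,0.4,0,0,0.42,0.1],[0,0,0.5,0,0,0.56,0.1],[0,0,0.7,0,0,0.7,0.1],[0,0,0.8,0,0,0.84,0.1],[0,0,1,0,0,0.98,0.1]],
  ],
)

```text
t: 33.7
tcp_pos: [486.2, -188.3, 165.2]
ee_rot: [0.969, -0.246, 0.001, 0.003]
contact_force: [0.6, -0.5, -0.1]
grip_width: 0.158
```

Run:
```python
from m import *
p,r,s=pose(); print(p,r.as_rotvec(),s["contact_force"],s["moment"],s["grip_width"],np.degrees(np.arctan2(r.as_matrix()[1,0],r.as_matrix()[0,0])),s["joint_pos"])
im,P=cloud("scene"); save(cv2.resize(im[210:280,265:358],(800,600),interpolation=cv2.INTER_CUBIC),"s9.png")
```

```text
[ 486.24494789 -188.30653577  165.15747609] [ 3.03959731e+00 -7.69931592e-01  2.55312007e-03] [ 0.58541094 -0.47210314 -0.06862476] [-0.15735729 -0.17957883  0.38335548] 0.1576202653214665 -28.427700650909472 [-0.56716285  0.5065204   1.14680538  1.96288538 -0.5386979   1.02095158
  0.33209882]
```

View pics/s9.png

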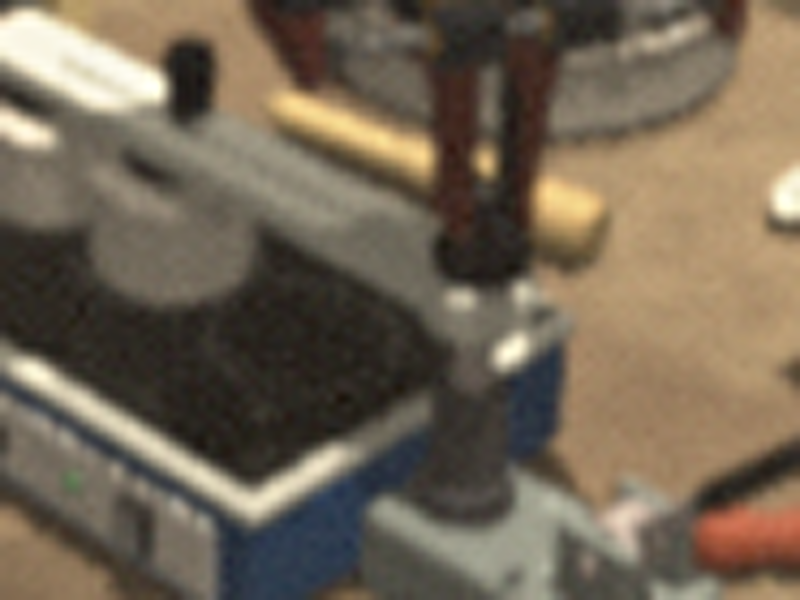

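Fingers hold the T-grip (14 mm) and the nut has turned 0.99 rad. Two more radians to go.

Request:
apply_moves(
  deltas=[
    [[0,0,0.1,0,0,0.14,0.1],[0,0,0.3,0,0,0.28,0.1],[0,0,0.4,0,0,0.42,0.1],[0,0,0.5,0,0,0.56,0.1],[0,0,0.7,0,0,0.7,0.1],[0,0,0.8,0,0,0.84,0.1],[0,0,1,0,0,0.98,0.1],[0,0,1,0,0,1.0,0.1]],
  ],
)

```text
t: 34.55
tcp_pos: [486.5, -189.1, 164.3]
ee_rot: [0.73, -0.683, 0.003, 0.003]
contact_force: [0.8, -2.0, 2.4]
grip_width: 0.161
```

Request:
apply_moves(
  deltas=[
    [[0,0,0.1,0,0,0.14,0.1],[0,0,0.3,0,0,0.28,0.1],[0,0,0.4,0,0,0.42,0.1],[0,0,0.5,0,0,0.56,0.1],[0,0,0.7,0,0,0.7,0.1],[0,0,0.8,0,0,0.84,0.1],[0,0,1,0,0,0.98,0.1],[0,0,1,0,0,1.0,0.1]],
  ],
)

```text
t: 35.35
tcp_pos: [486.3, -189.8, 163.5]
ee_rot: [-0.314, 0.95, -0.004, -0.002]
contact_force: [0.1, -3.5, 1.9]
grip_width: 0.166
```

Run:
```python
from m import *
p,r,s=pose(); print(p,s["contact_force"],s["moment"],s["grip_width"],np.degrees(np.arctan2(r.as_matrix()[1,0],r.as_matrix()[0,0])),s["joint_pos"])
```

```text
[ 486.29431617 -189.8153151   163.49603932] [ 0.05184551 -3.49541411  1.93031567] [-0.6983336   0.33962995  0.0773852 ] 0.16587402531126377 -143.4401669917218 [-0.65728858  0.73157352  1.42363591  1.96721856 -0.78971382  1.17547017
 -1.42118479]
```

Request:
apply_moves(
  deltas=[
    [[0,0,0,0,0,0,0.6],[0,0,0,0,0,0,0.6],[0,0,0,0,0,0,0.6],[0,0,-30,0,0,0,0.6],[0,0,-65,0,0,0,0.6],[0,0,-65,0,0,-0.14,0.6],[0,0,-65,0,0,-0.28,0.6],[0,0,-65,0,0,-0.42,0.6]],
  ],
)

```text
t: 36.15
tcp_pos: [486.4, -188.7, 228.7]
ee_rot: [-0.508, 0.861, -0.004, -0.002]
contact_force: [-0.0, 1.2, -0.2]
grip_width: 0.598
```

Request:
apply_moves(
  deltas=[
    [[0,0,0,0,0,-1.1,0.6],[0,0,0,0,0,-1.1,0.6],[0,0,0,0,0,-1.1,0.6],[0,0,0,0,0,-1.1,0.6],[0,0,0,0,0,-1.1,0.6],[0,0,0,0,0,-1.1,0.6],[0,0,0,0,0,-1.1,0.6],[0,0,0,0,0,-1.1,0.6]],
  ],
)

```text
t: 36.95
tcp_pos: [486.2, -188.4, 228.7]
ee_rot: [0.885, -0.465, 0.002, 0.003]
contact_force: [-0.5, -0.8, 0.6]
grip_width: 0.602
```

Run:
```python
from m import *
to(487.5,-333,160,0); print(pose()[2]["joint_pos"])
for cam in ["scene","top"]:
    im,P=cloud(cam); m=box(P,[445,-232,156],[525,-148,190]); d=m&(im.max(-1)<70); q=P[d]
    if len(q)>20: print("dark",len(q),q.mean(0)); C=np.cov(q[:,:2].T); w,V=np.linalg.eigh(C); print(np.degrees(np.arctan2(V[1,1],V[0,1])))
    q=P[box(P,[470,-380,70],[505,-250,160])]; rep("lever",q)
    rep("bar",P[box(P,[465,-20,125],[505,60,160])])
```

```text
delta [119.3  80.7  69.8] [ 0.007 -0.004 -0.968] at [ 486.2 -188.4  228.7] t 36.95
[-0.52115028  0.32754771  1.00667487  1.88528837 -0.30364851  1.09218968
 -0.36466547]
dark 95 [ 480.62137048 -191.75569675  166.54447671]
127.90807974225407
lever 128 mean [ 484.  -298.4  104.9] p5 [ 476.8 -336.8   72. ] p95 [ 498.9 -257.4  144.1]
bar 149 mean [478.2  18.8 138.2] p5 [465.9 -14.6 129.1] p95 [497.6  55.1 143.6]
lever 0
bar 280 mean [482.6  20.8 139.2] p5 [466.4 -14.4 131.7] p95 [498.3  55.7 145.7]
```

Request:
apply_moves(
  deltas=[
    [[119,81,0,0,0,-0.968,0.5],[119,81,0,0,0,-0.968,0.5],[119,81,0,0,0,-0.968,0.5],[119,81,0,0,0,-0.968,0.5],[119,81,0,0,0,-0.968,0.5],[119,81,20,0,0,-0.968,0.5],[119,81,40,0,0,-0.968,0.5],[119,81,40,0,0,-0.968,0.5]],
  ],
)

```text
t: 37.85
tcp_pos: [485.0, -331.7, 187.5]
ee_rot: [1.0, -0.002, -0.002, 0.003]
contact_force: [0.0, 0.5, -0.0]
grip_width: 0.5
```

Run:
```python
from m import *
to(488,-332,108.5,0)
```

```text
delta [ 3.3 -0.2 78.9] [ 0.005  0.003 -0.005] at [ 485.  -331.7  187.5] t 37.85
```

Request:
apply_moves(
  deltas=[
    [[3,0,40,0,0,0,0.5],[3,0,79,0,0,0,0.5],[3,0,79,0,0,0,0.5],[3,0,79,0,0,0,0.1],[3,0,79,0,0,0,0.1],[3,0,79,0,0,0,0.1],[3,0,79,0,0,0,0.1],[3,0,79,0,0,0,0.1]],
  ],
  force=25,
)

```text
t: 38.65
tcp_pos: [487.9, -332.9, 109.8]
ee_rot: [1.0, -0.002, -0.001, 0.003]
contact_force: [-1.5, -1.8, 6.4]
grip_width: 0.182
```

Request:
apply_moves(
  deltas=[
    [[0,0,0,0,0,0,0.1]],
  ],
)

```text
t: 38.75
tcp_pos: [487.9, -332.6, 110.2]
ee_rot: [1.0, -0.002, -0.001, 0.003]
contact_force: [-1.0, 2.0, -3.1]
grip_width: 0.18
```

Request:
apply_moves(
  deltas=[
    [[0,2.8,3.2,0,0,0,0.1],[0,5.6,6.5,0,0,0,0.1]],
  ],
)

```text
t: 38.95
tcp_pos: [488.0, -338.5, 104.4]
ee_rot: [1.0, -0.002, -0.001, 0.003]
contact_force: [-1.1, 0.1, 6.1]
grip_width: 0.181
```

Request:
apply_moves(
  deltas=[
    [[0,2.6,3.6,0,0,0,0.1],[0,5.2,7.3,0,0,0,0.1]],
  ],
)

```text
t: 39.15
tcp_pos: [488.2, -344.4, 97.7]
ee_rot: [1.0, -0.002, -0.0, 0.003]
contact_force: [-2.2, 0.5, 8.1]
grip_width: 0.181
```

Request:
apply_moves(
  deltas=[
    [[0,2.2,4,0,0,0,0.1],[0,4.5,7.8,0,0,0,0.1]],
  ],
)

```text
t: 39.35
tcp_pos: [488.3, -349.7, 90.6]
ee_rot: [1.0, -0.002, 0.0, 0.004]
contact_force: [-2.4, -0.4, 8.5]
grip_width: 0.184
```

Request:
apply_moves(
  deltas=[
    [[0,1.8,4.1,0,0,0,0.1],[0,3.7,8.2,0,0,0,0.1]],
  ],
)

```text
t: 39.55
tcp_pos: [488.4, -354.4, 83.2]
ee_rot: [1.0, -0.002, 0.001, 0.004]
contact_force: [-2.9, -0.4, 8.8]
grip_width: 0.185
```

Resistance rises from about 4.8 N at 0.88 rad to about 7 N at 0.97 and 7.9 N at 1.15, so contact is near 0.92 rad. I'll back off and rescan finely to pin it down.

Request:
apply_moves(
  deltas=[
    [[0,-5,-8.5,0,0,0,0.1],[0,-10,-16,0,0,0,0.1],[0,-16,-24,0,0,0,0.1],[0,-22,-31,0,0,0,0.1],[0,-22,-31,0,0,0,0.1]],
  ],
)

```text
t: 40.05
tcp_pos: [487.9, -329.5, 114.3]
ee_rot: [1.0, -0.001, 0.0, 0.003]
contact_force: [-2.1, 5.8, -4.8]
grip_width: 0.179
```

Request:
apply_moves(
  deltas=[
    [[0,3.4,3.3,0,0,0,0.1]],
  ],
)

```text
t: 40.15
tcp_pos: [488.0, -332.0, 112.1]
ee_rot: [1.0, -0.001, 0.0, 0.002]
contact_force: [-3.6, -0.1, 5.8]
grip_width: 0.176
```

Request:
apply_moves(
  deltas=[
    [[0,3.3,3.5,0,0,0,0.1]],
  ],
)

```text
t: 40.25
tcp_pos: [488.1, -335.1, 109.5]
ee_rot: [1.0, -0.001, 0.001, 0.002]
contact_force: [-2.8, 2.3, 4.5]
grip_width: 0.181
```

Request:
apply_moves(
  deltas=[
    [[0,3.1,3.7,0,0,0,0.1]],
  ],
)

```text
t: 40.35
tcp_pos: [488.2, -338.6, 106.5]
ee_rot: [1.0, -0.001, 0.001, 0.002]
contact_force: [-3.9, 1.9, 4.7]
grip_width: 0.185
```

Request:
apply_moves(
  deltas=[
    [[0,2.9,3.9,0,0,0,0.1]],
  ],
)

```text
t: 40.45
tcp_pos: [488.3, -342.2, 102.9]
ee_rot: [1.0, -0.001, 0.001, 0.003]
contact_force: [-3.2, 1.1, 5.4]
grip_width: 0.18
```

Request:
apply_moves(
  deltas=[
    [[0,2.7,4.0,0,0,0,0.1]],
  ],
)

```text
t: 40.55
tcp_pos: [488.3, -345.8, 99.1]
ee_rot: [1.0, -0.001, 0.002, 0.003]
contact_force: [-3.8, 1.6, 5.3]
grip_width: 0.182
```

Request:
apply_moves(
  deltas=[
    [[0,2.5,4.1,0,0,0,0.1]],
  ],
)

```text
t: 40.65
tcp_pos: [488.4, -349.2, 95.1]
ee_rot: [1.0, -0.002, 0.002, 0.003]
contact_force: [-3.1, 3.0, 6.8]
grip_width: 0.174
```

Request:
apply_moves(
  deltas=[
    [[0,2.3,4.3,0,0,0,0.1]],
  ],
)

```text
t: 40.75
tcp_pos: [488.5, -352.4, 91.0]
ee_rot: [1.0, -0.002, 0.002, 0.003]
contact_force: [-3.8, 3.1, 6.5]
grip_width: 0.179
```

Request:
apply_moves(
  deltas=[
    [[0,2.0,4.4,0,0,0,0.1]],
  ],
)

```text
t: 40.85
tcp_pos: [488.5, -355.5, 86.7]
ee_rot: [1.0, -0.002, 0.003, 0.004]
contact_force: [-2.4, 1.4, 6.2]
grip_width: 0.179
```

The second scan shows the jump between 0.97 and 1.02 rad, a bit late, which would leave light clamping. I'll open to about 0.7 and tighten the nut about 0.7 rad more.

Request:
apply_moves(
  deltas=[
    [[0,-6,-8.5,0,0,0,0.1],[0,-12,-16,0,0,0,0.1],[0,-19,-23,0,0,0,0.1],[0,-29,-31,0,0,0,0.1],[0,-29,-31,0,0,0,0.1],[0,-29,-31,0,0,0,0.6],[0,-29,-31,0,0,0,0.6],[0,-29,-31,0,0,0,0.6]],
  ],
)

```text
t: 41.65
tcp_pos: [489.3, -326.3, 118.0]
ee_rot: [1.0, -0.002, 0.003, 0.004]
contact_force: [-0.4, -0.3, 0.4]
grip_width: 0.41
```

Request:
apply_moves(
  deltas=[
    [[0,0,-50,0,0,0,0.5],[0,0,-100,0,0,0,0.5],[0,0,-115,0,0,0,0.5],[0,0,-115,0,0,0,0.5]],
  ],
)

```text
t: 42.05
tcp_pos: [490.0, -326.6, 236.0]
ee_rot: [1.0, -0.002, 0.006, 0.005]
contact_force: [-0.3, -0.1, -0.0]
grip_width: 0.503
```

Run:
```python
from m import *
to(486,-189.3,228,0.64)
for cam in ["scene","top"]:
    im,P=cloud(cam); q=P[box(P,[470,-380,85],[505,-275,165])]; rep("lever",q)
    if len(q)>20: l=cv2.fitLine(q[:,1:].astype(np.float32),cv2.DIST_HUBER,0,.01,.01).ravel(); print(l, "theta",np.arctan2(abs(l[0]),abs(l[1])), "y at z=62:",l[2]+l[0]/l[1]*(62-l[3]))
    m=box(P,[445,-232,156],[525,-148,190]); d=m&(im.max(-1)<70); q=P[d]
    if len(q)>20: w,V=np.linalg.eigh(np.cov(q[:,:2].T)); print("nut",q.mean(0),np.degrees(np.arctan2(V[1,1],V[0,1])))
```

```text
delta [  -4.7 -137.3    6.5] [ 0.014 -0.009 -0.645] at [ 490.  -326.6  236. ] t 42.05
lever 81 mean [ 482.3 -305.6  126.6] p5 [ 478.1 -324.4   90.4] p95 [ 487.9 -282.7  154.4]
[   0.5559412   -0.8312216 -305.656      126.581726 ] theta 0.5894949 y at z=62: -262.4622
nut [ 480.46219903 -193.10872093  166.73444185] 127.66343164612562
lever 91 mean [ 486.9 -301.5  129.6] p5 [ 479.9 -321.7   93. ] p95 [ 493.9 -279.5  157.8]
[   0.5245163    -0.85140043 -300.9439      129.24629   ] theta 0.55214685 y at z=62: -259.51596
nut [ 485.41154644 -187.75589338  171.32555562] 130.07321051152476
```

Vision puts the lever at about 0.57 rad where my pinch geometry said 0.69, so the true contact angle is about 0.87–0.9. That's only slightly late, so a smaller tightening of about 0.4 rad is right.

Request:
apply_moves(
  deltas=[
    [[-4,-137,0,0.01,-0.009,-0.66,0.6],[-4,-137,0,0.01,-0.009,-0.66,0.6],[-4,-137,0,0.01,-0.009,-0.66,0.6],[-4,-137,0,0.01,-0.009,-0.66,0.6],[-4,-137,10,0.01,-0.009,-0.66,0.6],[-4,-137,20,0.01,-0.009,-0.66,0.6],[-4,-137,30,0.01,-0.009,-0.66,0.6]],
  ],
)

```text
t: 42.85
tcp_pos: [484.7, -188.2, 199.5]
ee_rot: [0.947, 0.321, -0.003, -0.0]
contact_force: [-0.9, -0.3, -0.3]
grip_width: 0.6
```

Run:
```python
from m import *
to(486,-189.3,164,0.66); print(pose()[2]["joint_pos"])
```

```text
delta [ 0.6  1.8 35.5] [-0.003  0.006 -0.007] at [ 484.7 -188.2  199.5] t 42.85
[-0.18782198  0.27942936  0.56780429  1.90246428 -0.17165113  1.01405496
  1.10752815]
```

Request:
apply_moves(
  deltas=[
    [[1,2,18,0,0,0,0.6],[1,2,35,0,0,0,0.6],[1,2,35,0,0,0,0.6],[1,2,35,0,0,0,0.1],[1,2,35,0,0,0,0.1],[1,2,35,0,0,0,0.1],[1,2,35,0,0,0,0.1],[1,2,35,0,0,0,0.1]],
  ],
  force=40,
)

```text
t: 43.65
tcp_pos: [486.6, -189.3, 164.9]
ee_rot: [0.947, 0.321, -0.003, -0.0]
contact_force: [-6.6, -5.4, 2.0]
grip_width: 0.186
```

Request:
apply_moves(
  deltas=[
    [[0,0,0,0,0,0,0.1],[0,0,0,0,0,0,0.1]],
  ],
)

```text
t: 43.85
tcp_pos: [486.2, -189.5, 164.8]
ee_rot: [0.947, 0.321, -0.003, -0.0]
contact_force: [-1.9, -0.8, -0.4]
grip_width: 0.161
```

Request:
apply_moves(
  deltas=[
    [[0,0,0.1,0,0,0.12,0.1],[0,0,0.3,0,0,0.24,0.1],[0,0,0.4,0,0,0.36,0.1],[0,0,0.5,0,0,0.44,0.1],[0,0,0.5,0,0,0.44,0.1]],
  ],
)

```text
t: 44.35
tcp_pos: [486.1, -190.0, 164.7]
ee_rot: [0.994, 0.106, -0.003, 0.001]
contact_force: [-3.1, -2.5, 3.5]
grip_width: 0.159
```

Request:
apply_moves(
  deltas=[
    [[0,0,0,0,0,0,0.6],[0,0,0,0,0,0,0.6],[0,0,0,0,0,0,0.6],[0,0,-30,0,0,0,0.6],[0,0,-65,0,0,0,0.6],[0,0,-65,0,0,0,0.6]],
  ],
)

```text
t: 44.95
tcp_pos: [488.6, -190.8, 233.4]
ee_rot: [0.994, 0.106, -0.0, 0.001]
contact_force: [-0.1, 0.0, -0.4]
grip_width: 0.597
```

Run:
```python
from m import *
to(488,-326,190,0)
for cam in ["scene","top"]:
    im,P=cloud(cam); q=P[box(P,[470,-380,85],[505,-275,165])]; rep("lever",q)
    m=box(P,[445,-232,156],[525,-148,190]); d=m&(im.max(-1)<70); q=P[d]
    if len(q)>20: w,V=np.linalg.eigh(np.cov(q[:,:2].T)); print("nut",q.mean(0),np.degrees(np.arctan2(V[1,1],V[0,1])))
```

```text
delta [-29.1 131.9  43.8] [0.003 0.    0.212] at [ 488.6 -190.8  233.4] t 44.95
lever 81 mean [ 482.1 -305.8  126.7] p5 [ 478.4 -324.8   90.8] p95 [ 487.1 -282.4  155.1]
nut [ 479.7049117  -192.27685626  167.18052776] 104.59193204913912
lever 0
nut [ 483.14463737 -171.90039478  172.94890732] 130.067428916568
```

Request:
apply_moves(
  deltas=[
    [[-27,118,0,0,0,0.212,0.5],[-27,118,0,0,0,0.212,0.5],[-27,118,0,0,0,0.212,0.5],[-27,118,0,0,0,0.212,0.5],[-27,118,40,0,0,0.212,0.5],[-27,118,50,0,0,0.212,0.5]],
  ],
)

```text
t: 45.65
tcp_pos: [483.7, -308.2, 176.3]
ee_rot: [1.0, 0.001, -0.005, -0.001]
contact_force: [0.4, 1.4, -0.9]
grip_width: 0.502
```

Run:
```python
from m import *
to(488,-311.5,117,0)
```

```text
delta [ 4.9  3.4 59.3] [-0.002  0.01   0.002] at [ 483.7 -308.2  176.3] t 45.65
```

Request:
apply_moves(
  deltas=[
    [[5,3,30,0,0.01,0,0.5],[5,3,59,0,0.01,0,0.5],[5,3,59,0,0.01,0,0.5],[5,3,59,0,0.01,0,0.1],[5,3,59,0,0.01,0,0.1],[5,3,59,0,0.01,0,0.1],[5,3,59,0,0.01,0,0.1],[5,3,59,0,0.01,0,0.1]],
  ],
  force=25,
)

```text
t: 46.45
tcp_pos: [487.7, -311.6, 118.3]
ee_rot: [1.0, 0.001, 0.0, -0.001]
contact_force: [-3.3, 0.5, 7.8]
grip_width: 0.178
```

Request:
apply_moves(
  deltas=[
    [[0,4.8,3.2,0,0,0,0.1],[0,9.2,6.8,0,0,0,0.1]],
  ],
)

```text
t: 46.65
tcp_pos: [487.8, -320.3, 112.6]
ee_rot: [1.0, 0.002, 0.0, -0.001]
contact_force: [-2.9, 1.9, 7.0]
grip_width: 0.18
```

Request:
apply_moves(
  deltas=[
    [[0,3.3,2.9,0,0,0,0.1]],
  ],
)

```text
t: 46.75
tcp_pos: [487.9, -323.1, 110.3]
ee_rot: [1.0, 0.002, 0.0, -0.002]
contact_force: [-2.1, 3.6, 6.0]
grip_width: 0.182
```

Request:
apply_moves(
  deltas=[
    [[0,3.1,3.1,0,0,0,0.1]],
  ],
)

```text
t: 46.85
tcp_pos: [487.9, -325.8, 108.0]
ee_rot: [1.0, 0.003, 0.001, -0.002]
contact_force: [-2.7, 2.0, 6.8]
grip_width: 0.182
```

Request:
apply_moves(
  deltas=[
    [[0,3.0,3.2,0,0,0,0.1]],
  ],
)

```text
t: 46.95
tcp_pos: [488.0, -328.5, 105.5]
ee_rot: [1.0, 0.003, 0.001, -0.003]
contact_force: [-2.4, 1.9, 7.0]
grip_width: 0.18
```

Request:
apply_moves(
  deltas=[
    [[0,2.8,3.4,0,0,0,0.1]],
  ],
)

```text
t: 47.05
tcp_pos: [488.0, -331.1, 103.0]
ee_rot: [1.0, 0.003, 0.001, -0.003]
contact_force: [-2.8, 1.8, 7.3]
grip_width: 0.179
```

Request:
apply_moves(
  deltas=[
    [[0,2.7,3.5,0,0,0,0.1]],
  ],
)

```text
t: 47.15
tcp_pos: [488.1, -333.5, 100.4]
ee_rot: [1.0, 0.004, 0.001, -0.004]
contact_force: [-2.6, 2.1, 6.3]
grip_width: 0.18
```

Run:
```python
from m import *
for cam in ["scene","top"]:
    im,P=cloud(cam)
    q=P[box(P,[474,-380,75],[502,-275,150])]; rep("lever",q)
    save(cv2.resize(im[200:290,310:430] if cam=="scene" else im[200:240,360:440],(800,600),interpolation=cv2.INTER_CUBIC),"l10%s.png"%cam)
```

```text
lever 113 mean [ 488.  -325.2  115.7] p5 [ 475.5 -346.9   79.5] p95 [ 500.2 -282.3  147.5]
lever 66 mean [ 487.6 -302.4  103. ] p5 [ 480.5 -320.6   82.6] p95 [ 493.8 -279.2  120.2]
```

View pics/l10scene.png

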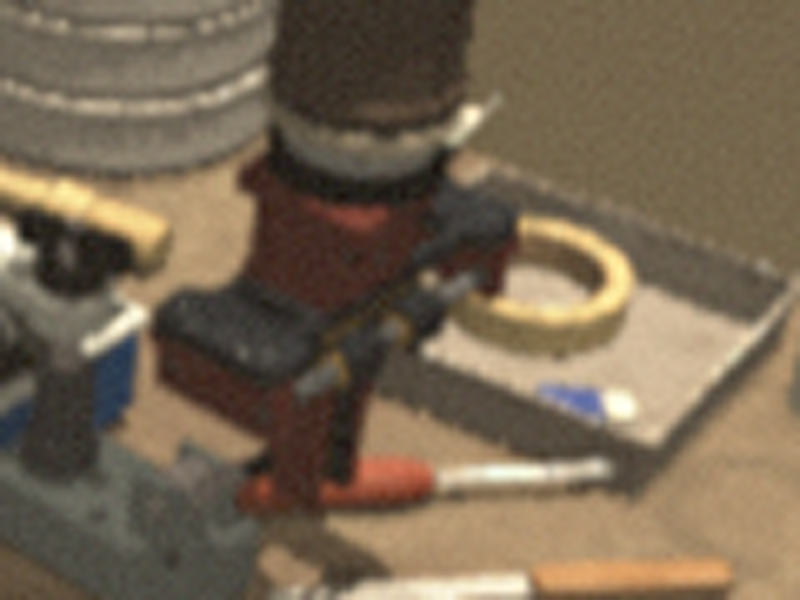

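Request:
apply_moves(
  deltas=[
    [[0,2.8,3.5,0,0,0,0.1]],
  ],
)

```text
t: 47.35
tcp_pos: [488.2, -336.3, 97.3]
ee_rot: [1.0, 0.004, 0.001, -0.004]
contact_force: [-3.6, 3.7, 9.2]
grip_width: 0.183
```

Request:
apply_moves(
  deltas=[
    [[0,2.6,3.6,0,0,0,0.1]],
  ],
)

```text
t: 47.45
tcp_pos: [488.2, -338.6, 94.4]
ee_rot: [1.0, 0.004, 0.002, -0.004]
contact_force: [-3.5, 2.2, 8.4]
grip_width: 0.178
```

Request:
apply_moves(
  deltas=[
    [[0,2.4,3.8,0,0,0,0.1]],
  ],
)

```text
t: 47.55
tcp_pos: [488.3, -340.9, 91.6]
ee_rot: [1.0, 0.004, 0.002, -0.005]
contact_force: [-3.2, 3.1, 8.6]
grip_width: 0.182
```

Request:
apply_moves(
  deltas=[
    [[0,2.2,3.9,0,0,0,0.1]],
  ],
)

```text
t: 47.65
tcp_pos: [488.3, -343.0, 88.6]
ee_rot: [1.0, 0.004, 0.002, -0.005]
contact_force: [-3.7, 2.2, 10.2]
grip_width: 0.182
```

Request:
apply_moves(
  deltas=[
    [[0,2.0,4.0,0,0,0,0.1]],
  ],
)

```text
t: 47.75
tcp_pos: [488.4, -345.1, 85.5]
ee_rot: [1.0, 0.005, 0.002, -0.005]
contact_force: [-2.7, 2.5, 10.2]
grip_width: 0.178
```

Request:
apply_moves(
  deltas=[
    [[0,1.8,4.1,0,0,0,0.1]],
  ],
)

```text
t: 47.85
tcp_pos: [488.5, -347.0, 82.4]
ee_rot: [1.0, 0.005, 0.003, -0.005]
contact_force: [-4.3, 1.9, 10.5]
grip_width: 0.18
```

Request:
apply_moves(
  deltas=[
    [[0,1.6,4.2,0,0,0,0.1]],
  ],
)

```text
t: 47.95
tcp_pos: [488.5, -348.9, 79.2]
ee_rot: [1.0, 0.005, 0.003, -0.005]
contact_force: [-3.4, 2.3, 9.5]
grip_width: 0.183
```

Baseline was about 6.2 N up to 0.88 rad, then a jump to 9–10 N from about 0.9 by pinch geometry (about 0.85 on the lever itself). That's inside the wanted window, so closing over the high point.

Request:
apply_moves(
  deltas=[
    [[0,1.4,3.5,0,0,0,0.1],[0,2.7,7,0,0,0,0.1],[0,4.7,14,0,0,0,0.1],[0,6.2,21.5,0,0,0,0.1],[0,7.2,30,0,0,0,0.1],[0,7.4,36,0,0,0,0.1],[0,7.4,38,0,0,0,0.1],[0,7.4,38,0,0,0,0.1]],
  ],
)

```text
t: 48.75
tcp_pos: [488.6, -359.1, 41.7]
ee_rot: [1.0, 0.004, 0.004, -0.003]
contact_force: [-0.1, -6.8, -1.6]
grip_width: 0.18
```

Request:
apply_moves(
  deltas=[
    [[0,0,0,0,0,0,0.6],[0,0,0,0,0,0,0.6],[0,0,0,0,0,0,0.6],[0,0,0,0,0,0,0.6],[0,0,-50,0,0,0,0.6],[0,0,-100,0,0,0,0.6],[0,0,-150,0,0,0,0.6],[0,0,-200,0,0,0,0.6]],
  ],
)

```text
t: 49.55
tcp_pos: [486.9, -359.7, 243.7]
ee_rot: [1.0, 0.004, 0.004, -0.003]
contact_force: [1.3, -0.3, -0.3]
grip_width: 0.603
```

Request:
apply_moves(
  deltas=[
    [[-50,0,-60,0,0,0,0.6],[-80,0,-60,0,0,0,0.6],[-80,0,-60,0,0,0,0.6]],
  ],
)

```text
t: 49.85
tcp_pos: [402.1, -363.3, 306.7]
ee_rot: [1.0, 0.001, 0.006, -0.002]
contact_force: [-0.5, -0.1, -0.3]
grip_width: 0.602
```

Run:
```python
from m import *
for cam in ["scene","top"]:
    im,P=cloud(cam)
    q=P[box(P,[474,-385,45],[502,-312,150])]; rep("lever",q)
    q=P[box(P,[465,-15,125],[505,60,160])]; rep("bar",q); 
    rep("knob",P[box(P,[465,-65,155],[505,-15,185])])
    save(cv2.resize(im[190:330,210:397] if cam=="scene" else im[160:280,250:410],(800,600),interpolation=cv2.INTER_CUBIC),"f11%s.png"%cam)
p,r,s=pose(); print(p,s["t"],s["contact_force"])
```

```text
lever 101 mean [ 485.  -345.2   66.1] p5 [ 479.2 -371.5   60.6] p95 [ 492.9 -316.3   70.4]
bar 127 mean [478.6  22.  136.5] p5 [465.6  -9.6 129.4] p95 [497.6  54.9 141. ]
knob 38 mean [480.2 -42.5 165.6] p5 [473.2 -51.1 155.2] p95 [491.2 -31.9 172.2]
lever 87 mean [ 486.8 -342.1   67.5] p5 [ 480.1 -368.2   59.9] p95 [ 494.  -315.9   74.6]
bar 263 mean [482.4  21.9 137. ] p5 [466.7 -11.6 130.6] p95 [498.2  55.7 143.3]
knob 40 mean [483.4 -37.8 169.9] p5 [475.8 -47.4 163.2] p95 [491.5 -28.9 177.5]
[ 406.00631979 -360.80452227  304.19130942] 49.95 [ 0.48607173  0.58997972 -0.55028366]
```

View pics/f11scene.png

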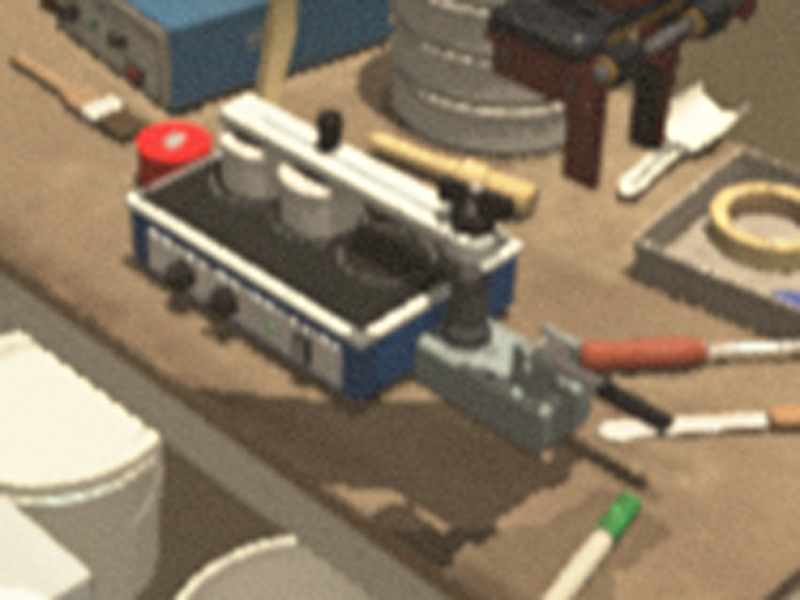

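Lever lies flat, crop (635,405), bar home over both tins, everything else in place. One last numeric check of lever level, bar line and frame give against the first picture.

Run:
```python
from m import *
for cam in ["top","scene"]:
    D=np.load(cam+"0.npz"); Zs=[]
    ims=[cloud(cam) for _ in range(4)]; im=ims[0][0]; P1=np.nanmean([p for _,p in ims],0)
    for P in (D["P"],P1):
        m=box(P,[474,-20,128],[496,55,150]) if cam=="top" else box(P,[468,-150,128],[500,60,152])
        q=P[m]; Zs.append(np.median(q[:,2])); l=np.polyfit(q[:,1],q[:,0],1)
        k=P[box(P,[478,-372,50],[498,-316,85])]; s=np.polyfit(k[:,1],k[:,2],1)
        print(cam,"bar med z",round(Zs[-1],2),len(q),"bar slope",l[0].round(4),"lever slope",s[0].round(3),"z@-345",np.polyval(s,-345).round(1))
    for n in ["marker","spatula","flat_brush","sieve_brush"]:
        for x in robot.masks_of(n,cam)[:1]: print(n,round(x["confidence"],2),np.nanmedian(P1[x["pixels"]],0).round())
    w=(im.min(-1)>120)
    for n,lo,hi in [("A",[430,8,100],[545,90,121]),("B",[430,-75,100],[545,6,121])]:
        q=P1[box(P1,lo,hi)&w]; print(n,len(q),q.min(0).round(),q.max(0).round())
```

```text
top bar med z 140.16 159 bar slope -0.0118 lever slope 0.039 z@-345 68.3
top bar med z 137.87 159 bar slope 0.0052 lever slope 0.007 z@-345 67.3
marker 0.65 [ 399. -380.   16.]
spatula 0.75 [ 602. -377.    9.]
flat_brush 0.74 [525. 332.  12.]
sieve_brush 0.84 [679.  -8.  25.]
A 117 [454.  17. 111.] [519.  72. 121.]
B 120 [450. -55. 112.] [515.  -3. 120.]
scene bar med z 139.38 353 bar slope 0.0053 lever slope 0.001 z@-345 66.9
scene bar med z 137.29 317 bar slope 0.0128 lever slope 0.014 z@-345 66.1
marker 0.72 [ 389. -386.   15.]
spatula 0.87 [ 613. -393.    9.]
flat_brush 0.69 [522. 319.  11.]
sieve_brush 0.54 [678. -15.  23.]
A 41 [452.  18. 109.] [468.  66. 117.]
B 54 [449. -56. 108.] [470.  -3. 118.]
```

```bash
python3 -c "
from rig import robot
print(robot.hand_in(), robot.sense()['t'])"
```

```text
the job is handed in; nothing more can be done
the job is handed in; nothing more can be done
```

I handed the job in at about t = 50 s: both tins are on their ring marks, the bar is swung home and the lever is closed flat. I couldn't measure the press force on the lids directly; my estimate is 20–30 N per foot, inside the 10–50 N wanted.

**What I did**
- **Lever and bar:** I opened the lever and swung the bar back to about 1.28 rad.
- **Tins:** Only two aluminium tins were present. I left the red and brown look-alikes and the dish alone. The tins stand on the y = 108 and y = 34 mm rings. The second one was knocked about 3 cm aside after I placed it, so I put it back.
- **Clamping:** With the bar home and the lever open, I tightened the nut by about 3.0 rad and then 0.4 rad more. Then I closed the lever over its high point.

**Last checks**
- **Lever and bar:** The lever reads level and the bar points home to within about 0.02 rad.
- **Tins:** After the final placing they measured within about 2 mm of their ring centres. At the end, with the bar hiding part of the lids, their visible edges and heights still matched.
- **Frame give:** The bar sits 2.2 mm lower than at the start for 3.4 rad of nut. That means the frame gives about 1.2 mm, as expected under load.
- **Other items:** The brushes, spatula and marker were all found where they should lie.

**What disagreed:** In the trial throws, the angle where the lever first met resistance varied between about 0.88 and 1.0 rad. Those angles came from the gripper's position; in one check the camera read the lever about 0.1 rad lower. After the final tightening the gripper showed it at about 0.9 rad, so I take it to be about 0.85 rad.

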